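# Fill the relay bank, then show the power module to the inspection camera

### The job

Two of the five pockets in the socket bank on the electronics deck are empty: plug the two spare relays from the tray fully home into them, leaving the relays already there in place. Then pull out the tall finned power module and hold it up to the inspection camera, the middle of its contact side (underside) 14 cm in front of the lens on the lens's axis and squarely facing the lens, with the 24 mm edges of that underside level (parallel to the table). Finish while holding it there, still, and leave the screwdriver, meter and cup where they are.

Things in the scene. Friction and masses are not known exactly. Their poses are not given: they have to be found in the camera images.
- deck: fixed electronics deck: smoked plate 165 x 300 x 6 mm with a socket bank, a grey block 56 (x) x 270 (y) mm, top 28 mm above the table, with five pockets in a row along y, 50 mm apart. Origin on the table under the bank's centre. Terminal strip and circuit board on the plate's far side (x 47 to 103 mm), at most 25 mm high. Turned by up to 12 degrees.
- pocket_0 (a point): centre of the floor of pocket 0, axes as the deck's (the pockets 0 to 4 lie at y = -100, -50, 0, 50, 100 mm from the deck's centre). Pocket 34 (x) x 28 (y) mm, 16 mm deep, floor 12 mm above the table. At the start two of the five are empty, any two.
- pocket_1 (a point): centre of the floor of pocket 1, axes as the deck's (the pockets 0 to 4 lie at y = -100, -50, 0, 50, 100 mm from the deck's centre). Pocket 34 (x) x 28 (y) mm, 16 mm deep, floor 12 mm above the table. At the start two of the five are empty, any two.
- pocket_2 (a point): centre of the floor of pocket 2, axes as the deck's (the pockets 0 to 4 lie at y = -100, -50, 0, 50, 100 mm from the deck's centre). Pocket 34 (x) x 28 (y) mm, 16 mm deep, floor 12 mm above the table. At the start two of the five are empty, any two.
- pocket_3 (a point): centre of the floor of pocket 3, axes as the deck's (the pockets 0 to 4 lie at y = -100, -50, 0, 50, 100 mm from the deck's centre). Pocket 34 (x) x 28 (y) mm, 16 mm deep, floor 12 mm above the table. At the start two of the five are empty, any two.
- pocket_4 (a point): centre of the floor of pocket 4, axes as the deck's (the pockets 0 to 4 lie at y = -100, -50, 0, 50, 100 mm from the deck's centre). Pocket 34 (x) x 28 (y) mm, 16 mm deep, floor 12 mm above the table. At the start two of the five are empty, any two.
- relay_1: plug-in relay: plain block 30 (x) x 24 (y) x 56 mm tall, lower 18 mm black, upper part white, 40 to 85 g; origin at the centre of its underside (which carries six flat brass contact pads), z up through its top. A half turn about z makes no difference. Starts seated in some pocket, standing 40 mm out of it.
- relay_2: plug-in relay: plain block 30 (x) x 24 (y) x 56 mm tall, lower 18 mm black, upper part white, 40 to 85 g; origin at the centre of its underside (which carries six flat brass contact pads), z up through its top. A half turn about z makes no difference. Starts seated in some pocket, standing 40 mm out of it.
- relay_3: plug-in relay: plain block 30 (x) x 24 (y) x 56 mm tall, lower 18 mm black, upper part white, 40 to 85 g; origin at the centre of its underside (which carries six flat brass contact pads), z up through its top. A half turn about z makes no difference. A spare: starts standing upright in the tray, turned by any small amount.
- relay_4: plug-in relay: plain block 30 (x) x 24 (y) x 56 mm tall, lower 18 mm black, upper part white, 40 to 85 g; origin at the centre of its underside (which carries six flat brass contact pads), z up through its top. A half turn about z makes no difference. A spare: starts standing upright in the tray, turned by any small amount.
- power: power module: 30 (x) x 24 (y) mm like a relay but 80 mm tall, black below, upright aluminium fins from 34 mm up to the top; 70 to 140 g. The x and y faces, outer fins too, are firm and may be gripped. Origin at the centre of its underside with its brass contact pads; z up through its top. Starts seated in some pocket, 64 mm standing out. A half turn about z makes no difference.
- tray: spares tray, fixed: open aluminium tray 170 (x) x 85 (y) mm, walls 18 mm high and 3 mm thick, floor 3 mm above the table; origin under its centre. The two spares stand about 45 mm to either side of its centre along x.
- camera: head of the fixed inspection camera: grey box with a round black lens 38 mm across, on a steel foot with a bracket. Origin at the centre of the lens's front, 100 mm above the table; z is the looking direction: up and towards the robot's side, 35 degrees from vertical; y is level. Foot and bracket reach 80 mm behind the lens and 20 mm before it; nothing is higher than 112 mm.
- view_point (a point): the point 140 mm in front of the lens on its axis, about 215 mm above the table, axes as the camera head's; the centre of the power module's underside belongs here, the module's z along the camera's z (its top away from the lens) and the module's y along the camera's y (level), either way round.
- screwdriver: bystander: black-handled screwdriver 180 mm long, lying on the table on the robot's right, beside the deck and short of the camera; origin on its underside.
- meter: bystander: grey hand meter 130 x 72 x 32 mm lying beyond the deck; origin under its centre.
- cup: bystander: aluminium parts cup, 64 mm across and 50 mm high, beyond the deck; origin under its centre.
Not all that is in view belongs to the job. What is shaped like the relay_3 but blue or purple is not meant.

How it is judged:
By the outcome, as a careful person would: the job done as asked, in the order asked, and still so for the second after the job is handed in, while the arm keeps its last pose, push and grip.
It also fails if it takes over 64 s, if anything falls off the work surface, if the arm or the gripper's body presses on something with over 40 N, if the wrist force passes 120 N, or if a joint passes its speed limit or range.

### The arm

A 6-joint arm with a two-finger parallel gripper is mounted at the origin on the work surface. World frame = base frame: x ahead of the robot, y to its left, z up, the work surface at z = 0. Lengths are in mm, angles in rad, forces in N, time in s.
With the tool pointing down it reaches from about 250 to 775 mm from the base axis. Payload 4 kg.
Tool frame: the origin (TCP) lies at the very end of the fingers, on their centre line; the grasp point (between the pads) lies env.grasp_offset behind it (env.grasp_offset is the distance from the TCP to the grasp point, in mm); z points along the fingers, y is the direction in which the jaws open and shut (so a half turn about z gives the same grasp; the last joint's range is limited). The gripper opens to 94 mm and grips with 3 to 60 N. Pads are 16 mm wide; open, the fingers measure 119 mm over their backs; the gripper's body (75 mm by 177 mm) begins 78 mm behind the grasp point.
Start: joints at [-1.387, 0.087, 1.371, -0, 1.684, -0.103], TCP at [155.583, -527.555, 205.506] pointing down, gripper open.
Joint ranges: [-3.1, 3.1], [-0.76, 2.03], [0.27, 2.55], [-1.08, 4.22], [0.17, 2.65], [-2.57, 2.57]. Speed limits (rad/s): [2.79, 2.79, 3.14, 3.14, 3.14, 3.14].

### API

Orientations are given as a rotation vector (axis times angle).
In Python, from rig import telemetry, cams, order, env gives the robot as it stands.
- The arm moves only by the tool send_rows, never from a script. Its argument "rows" is a list of rows, each a list of 7 numbers: the opening, from 0 (shut) to 1 (fully open), then the shift along the tool's x, y, z normalised to -1 to 1, where 1 is 10 cm, then the turn, a rotation vector about the tool's x, y, z normalised to -1 to 1, where 1 is 180 degrees. A call has 1 to 12 rows; each row is the pose to reach, as a shift and turn from the pose measured when the call began, along the tool's axes at that moment, turning the shorter way round; what a row does not reach only later rows make up. A row lasts 1/12 s, in which the tool goes at most 41.7 mm and 7.16 degrees, less where a joint would pass 70% of its speed; a pose out of reach is approached as far as the arm can. A call with a number of a shift or a turn outside -1 to 1 is refused whole. A call with a gripper value outside its range is refused whole. The fingers move at their own pace and stop on an object; the grip force is fixed at half the most. Time passes only in rows, so rows that repeat a pose let the fingers close. It gives the time, the measured TCP pose, the force and the opening at its end, in the units of the state.
- telemetry.read_state(): the state, without advancing time (a new reading comes with each control period).
- cams.snapshot(name): name is "scene" or "top" or "wrist"; returns a dict with "image" (480x640x3 uint8, red, green, blue), "fx", "fy", "cx", "cy" (pixels), "world_from_camera" (4x4, takes a point from camera to world coordinates); the wrist camera has in their place "mount" (4x4, takes a point from camera to tool coordinates, whose origin is the TCP and whose axes are the flange's). Camera axes: x right, y down, z forward; pixel columns grow to the right and rows downward; lengths in mm; the calibration is good to about 2 mm. A picture is of the moment at which its call begins: read the wrist's pose just before it. There is no depth.
- order.hand_in(): hands the job in, once; it reports no verdict.
The state is a dict: "t": time; "joint_positions": joint angles; "qd": joint speeds; "tau": joint torques, N m; "tool_pos": TCP position; "orientation": TCP orientation; "wrist_force": force on the tool from outside, world axes, zero at the start; "torque": the same for the moment, N m; "opening": finger opening in mm.
Only numpy, scipy, OpenCV 4.12 (cv2) and the standard library are available. Lean on these libraries where they do the work, as an engineer would, in place of code of your own. Each camera call takes 0.05 s, during which the arm holds its last target.

## Working session

There is one attempt and no reset: what is moved stays moved. The work goes in short steps, Python scripts to look and compute and a tool call to move; the robot and the scene stay as the last step left them, time stands still between calls to the robot, and variables do not carry over. Pictures are saved under pics/ and viewed, and the job is handed in when it is done.

Besides the shell and the picture viewer there is one more tool, called after ">>>" as name([rows], argument=value, ...), one row to a line, values as JSON. send_rows: Moves the arm, as the interface text tells. Scaled input: -1 to 1 covers 10 cm each way for a shift and 180 degrees each way for a turn. Its arguments: {"type":"object","properties":{"rows":{"type":"array"}},"required":["rows"]}

```bash
ls; mkdir -p pics; python3 - <<'E'
from rig import telemetry,cams,order,env
import cv2,numpy as np
print(env.grasp_offset); s=telemetry.read_state(); print({k:np.round(v,3).tolist() for k,v in s.items()})
for n in ["scene","top","wrist"]:
    c=cams.snapshot(n); cv2.imwrite(f"pics/a_{n}.png",c["image"][:,:,::-1])
    print(n,c["fx"],c["fy"],c["cx"],c["cy"],np.round(c.get("world_from_camera",c.get("mount")),4).tolist())
E
```

```text
pics
18.8
{'t': 0.0, 'joint_positions': [-1.387, 0.088, 1.372, -0.0, 1.684, -0.103], 'qd': [-0.001, -0.001, 0.001, -0.001, -0.0, 0.0], 'tau': [-0.002, -34.018, -30.243, 0.072, 0.033, -0.0], 'tool_pos': [155.49, -526.993, 204.34], 'orientation': [-3.107, -0.449, 0.0], 'wrist_force': [-0.473, 0.392, -0.491], 'torque': [-0.022, 0.03, -0.014], 'opening': 94.048}
scene 587.7820477356184 587.7820477356184 326.8520237872048 241.202503569589 [[0.8107, 0.3337, -0.481, 1129.0519], [0.5851, -0.4354, 0.6842, -773.7936], [0.0189, -0.8361, -0.5482, 805.0684], [0.0, 0.0, 0.0, 1.0]]
top 502.16701586208535 502.16701586208535 315.20428483693786 235.55672296894062 [[0.0241, -0.9937, 0.1092, 453.9863], [-0.9997, -0.024, 0.0021, 69.2807], [0.0005, -0.1092, -0.994, 1212.6225], [0.0, 0.0, 0.0, 1.0]]
wrist 429.60825002203376 429.60825002203376 318.690520994988 236.63777028459089 [[0.0004, -0.9592, -0.2827, 82.3657], [1.0, 0.0002, 0.0008, 0.2636], [-0.0007, -0.2827, 0.9592, -179.7671], [0.0, 0.0, 0.0, 1.0]]
```

View pics/a_top.png

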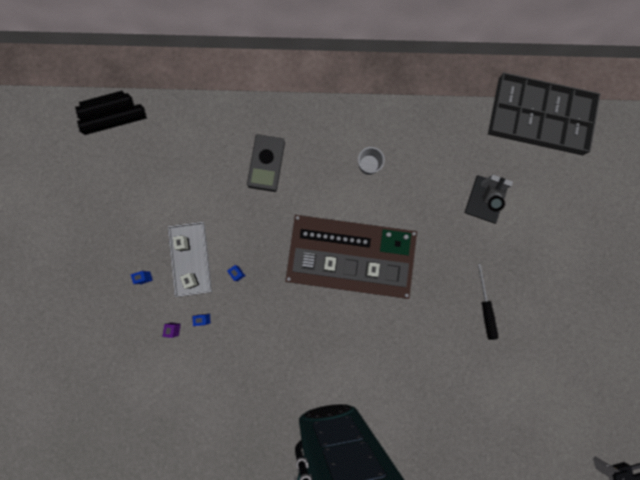

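View pics/a_scene.png

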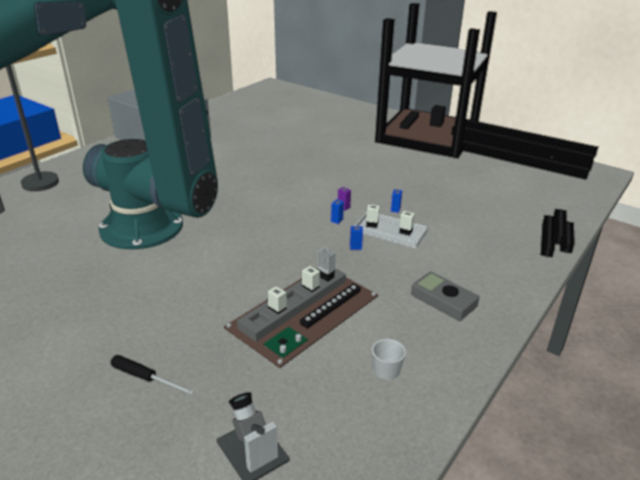

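View pics/a_wrist.png

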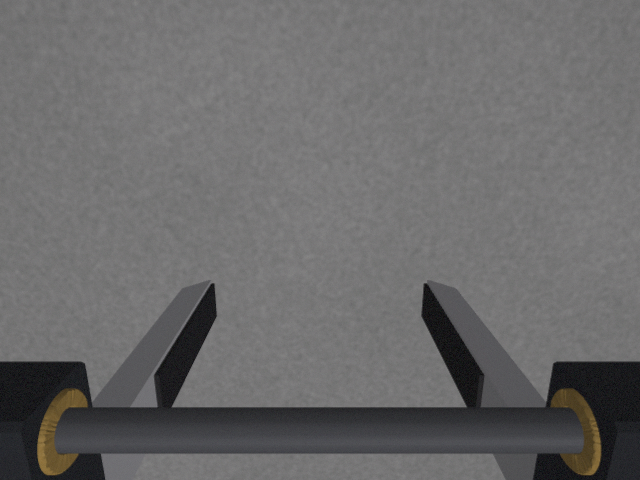

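```bash
cat > h.py <<'E'
import numpy as np,cv2
from scipy.spatial.transform import Rotation as R
from rig import telemetry,cams,order,env
def ray(c,uv,T):
    d=np.array([(uv[0]-c["cx"])/c["fx"],(uv[1]-c["cy"])/c["fy"],1.0])
    return T[:3,3],T[:3,:3]@d
def onplane(c,uv,T,z):
    o,d=ray(c,uv,T); return o+d*(z-o[2])/d[2]
def proj(c,P,T):
    p=np.linalg.inv(T)@np.append(P,1); return np.array([c["fx"]*p[0]/p[2]+c["cx"],c["fy"]*p[1]/p[2]+c["cy"]])
def tcpT(s=None):
    s=s or telemetry.read_state(); T=np.eye(4); T[:3,3]=s["tool_pos"]; T[:3,:3]=R.from_rotvec(s["orientation"]).as_matrix(); return T
def snap(n):
    s=telemetry.read_state(); c=cams.snapshot(n)
    T=np.array(c["world_from_camera"]) if n!="wrist" else tcpT(s)@np.array(c["mount"])
    return c,T,s
def blobs(mask,amin=20):
    cs,_=cv2.findContours(mask.astype(np.uint8),cv2.RETR_EXTERNAL,cv2.CHAIN_APPROX_NONE)
    return [(cv2.minAreaRect(k),cv2.contourArea(k),k) for k in cs if cv2.contourArea(k)>amin]
def goal(pos,Rm,s=None):
    """print the shift and turn for target pose in row units"""
    T=tcpT(s); d=T[:3,:3].T@(np.array(pos)-T[:3,3])/100; r=R.from_matrix(T[:3,:3].T@Rm).as_rotvec()/np.pi
    return np.round(d,3),np.round(r,4)
def down(yaw):  # tool z down, tool y axis along world angle yaw
    y=np.array([np.cos(yaw),np.sin(yaw),0]);z=np.array([0,0,-1.]);x=np.cross(y,z);return np.column_stack([x,y,z])
E
python3 - <<'E'
from h import *
c,T,s=snap("top"); im=c["image"].astype(int)
h=cv2.cvtColor(c["image"],cv2.COLOR_RGB2HSV)
w=(im.min(2)>175)
for r,a,k in blobs(w,15):
    print("white",np.round(r[0],1),np.round(r[1],1),round(r[2]),a,np.round(onplane(c,r[0],T,59),1))
print("img max",im.max())
# crops
a=c["image"][200:310,270:430,::-1]; cv2.imwrite("pics/b1.png",cv2.resize(a,None,fx=5,fy=5,interpolation=2))
a=c["image"][160:320,120:260,::-1]; cv2.imwrite("pics/b2.png",cv2.resize(a,None,fx=3.7,fy=3.7,interpolation=2))
a=c["image"][160:240,450:530,::-1]; cv2.imwrite("pics/b3.png",cv2.resize(a,None,fx=7,fy=7,interpolation=2))
for uv,z in [((308,261),92),((330,264),68),((374,269),68),((190,259),0),((496,203),100),((235,272),59),((350,268),28),((393,273),28)]: print(uv,np.round(onplane(c,uv,T,z),1))
E
```

```text
img max 167
(308, 261) [519.6  86.4  92. ]
(330, 264) [515.3  36.5  68. ]
(374, 269) [506.4 -63.9  68. ]
(190, 259) [522.9 373.    0. ]
(496, 203) [ 659.5 -332.4  100. ]
(235, 272) [492.2 253.6  59. ]
(350, 268) [509.2 -12.   28. ]
(393, 273) [ 499.9 -113.4   28. ]
```

```bash
python3 - <<'E'
import cv2,numpy as np
a=cv2.imread("pics/b1.png");b=cv2.imread("pics/b2.png");print(a.shape,b.shape)
E
```

```text
(550, 800, 3) (592, 518, 3)
```

View pics/b1.png

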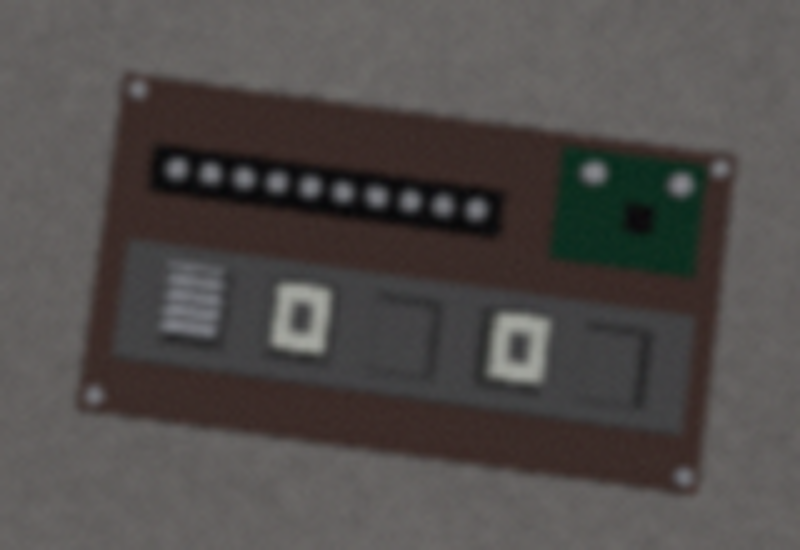

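View pics/b2.png

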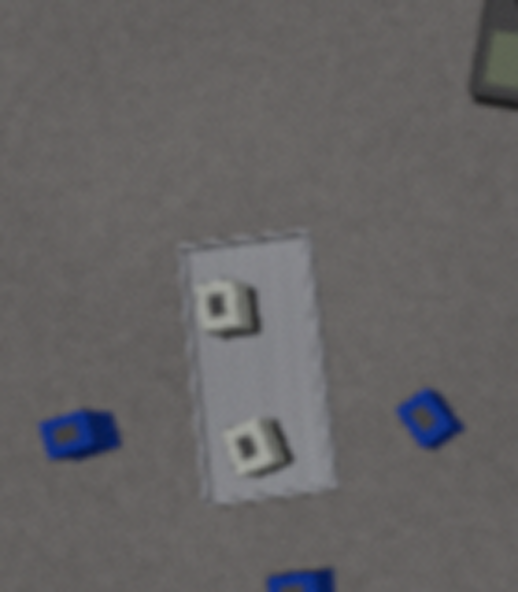

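View pics/b3.png

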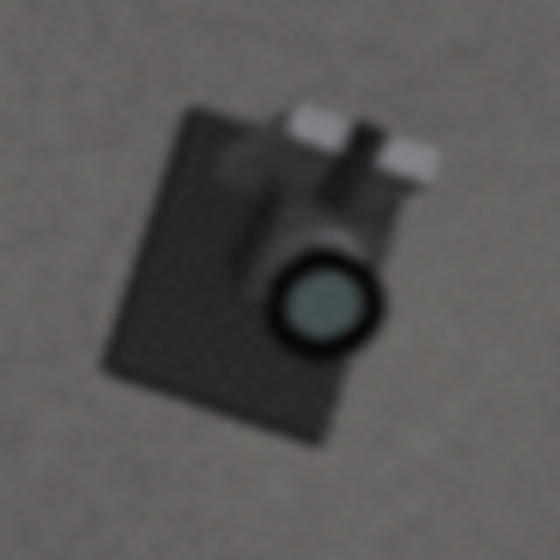

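The top view shows the tray at the left, with the two white spares at about (180,243) and (190,281). On the deck, the finned module is at (308,261), which is pocket 4. White relays are at (330,264) in pocket 3 and (374,269) in pocket 1, and pockets 2 at (350,268) and 0 at (393,273) are empty.

Lookalikes are blue blocks at (141,278), (235,272) and (201,320), and a purple one at (171,329). None of these belong to the job. I choose the two white blocks inside the tray, and the close crop b2 confirms them.

```bash
python3 - <<'E'
from h import *
c,T,s=snap("top"); im=c["image"].astype(int)
w=(im.min(2)>135)
for r,a,k in blobs(w,15):
    print("white",np.round(r[0],1),np.round(r[1],1),round(r[2]),a,np.round(onplane(c,r[0],T,59),1))
print(goal([500,360,260],down(0)), goal([500,360,260],down(np.radians(-5))))
E
```

```text
white [186. 280.] [13.4 10.8] 68 112.0 [471.3 364.9  59. ]
white [373.5 269. ] [12.  9.] 90 91.5 [506.7 -63.8  59. ]
white [329.7 263. ] [ 8.8 12. ] 8 88.5 [518.   36.9  59. ]
white [178.  241.5] [13. 10.] 90 106.0 [559.3 388.   59. ]
(array([ 5.814, -7.537, -0.543]), array([-3.000e-04, -2.000e-04, -4.087e-01])) (array([ 5.814, -7.537, -0.543]), array([-3.000e-04, -2.000e-04, -3.809e-01]))
```

>>> send_rows([
  [1,0.77,-1,-0.2,0,0,-0.4],
  [1,0.77,-1,-0.2,0,0,-0.4],
  [1,0.77,-1,-0.2,0,0,-0.4],
  [1,0.77,-1,-0.2,0,0,-0.4],
  [1,0.77,-1,-0.2,0,0,-0.4],
  [1,0.77,-1,-0.2,0,0,-0.4],
  [1,0.77,-1,-0.2,0,0,-0.4],
  [1,0.77,-1,-0.2,0,0,-0.4],
  [1,0.77,-1,-0.2,0,0,-0.4],
  [1,0.77,-1,-0.2,0,0,-0.4],
  [1,0.77,-1,-0.2,0,0,-0.4],
])

```text
t: 1.17
tool_pos: [201.1, -409.5, 224.9]
orientation: [-2.248, -2.193, -0.001]
wrist_force: [0.5, 0.8, 0.1]
opening: 94.3
```

```bash
python3 - <<'E'
from h import *
print(goal([490,370,260],down(np.radians(4))))
E
```

```text
(array([ 7.866,  2.693, -0.342]), array([-0.0001, -0.0004, -0.0302]))
```

>>> send_rows([
  [1,1,0.9,-0.3,0,0,-0.02],
  [1,1,0.9,-0.3,0,0,-0.02],
  [1,1,0.9,-0.3,0,0,-0.02],
  [1,1,0.9,-0.3,0,0,-0.02],
])

```text
t: 1.5
tool_pos: [296.3, -309.0, 256.8]
orientation: [2.177, 2.262, 0.004]
wrist_force: [-0.9, -0.5, -0.5]
opening: 94.1
```

>>> send_rows([
  [1,1,0.9,-0.2,0,0,0],
  [1,1,0.9,-0.2,0,0,0],
  [1,1,0.9,-0.2,0,0,0],
  [1,1,0.9,-0.2,0,0,0],
])

```text
t: 1.83
tool_pos: [384.7, -202.2, 278.4]
orientation: [2.174, 2.263, 0.008]
wrist_force: [-0.3, -0.6, 0.2]
opening: 94.5
```

>>> send_rows([
  [1,1,0.8,-0.4,0,0,0],
  [1,1,0.8,-0.4,0,0,0],
  [1,1,0.8,-0.4,0,0,0],
  [1,1,0.8,-0.4,0,0,0],
  [1,1,0.8,-0.4,0,0,0],
])

```text
t: 2.25
tool_pos: [462.2, -96.7, 320.0]
orientation: [2.17, 2.264, 0.011]
wrist_force: [-0.7, -0.9, -0.7]
opening: 94.1
```

```bash
python3 - <<'E'
from h import *
c,T,s=snap("wrist"); cv2.imwrite("pics/c.png",c["image"][:,:,::-1]); np.set_printoptions(suppress=True)
print(T[:3,3],s["tool_pos"],s["joint_positions"])
E
```

```text
[457.14800861 -14.80892889 499.87291468] [462.16497881 -96.66573414 320.02589747] [-0.32936745 -0.08682508  1.31960576  0.00426675  1.90136117 -0.37039818]
```

View pics/c.png

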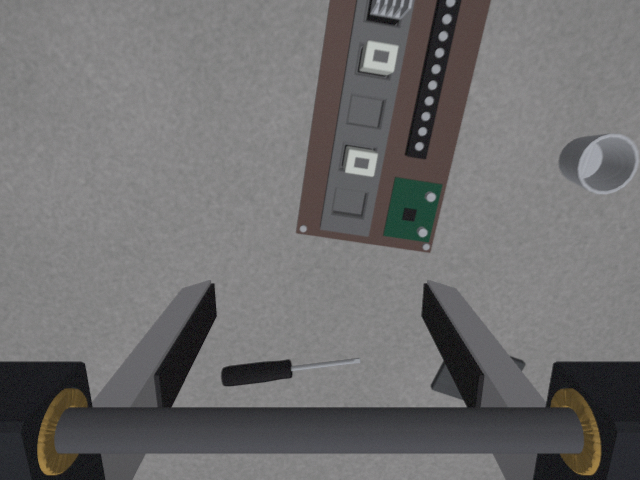

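>>> send_rows([
  [1,1,0.1,0.3,0,0,0],
  [1,1,0.1,0.3,0,0,0],
  [1,1,0.1,0.3,0,0,0],
])

```text
t: 2.55
tool_pos: [466.0, 3.3, 287.4]
orientation: [2.178, 2.262, 0.006]
wrist_force: [0.2, -0.6, -0.6]
opening: 93.6
```

>>> send_rows([
  [1,1,0.1,0.2,0,0,0],
  [1,1,0.1,0.2,0,0,0],
  [1,1,0.1,0.2,0,0,0],
  [1,1,0.1,0.2,0,0,0],
])

```text
t: 2.88
tool_pos: [470.9, 105.6, 265.4]
orientation: [-2.176, -2.264, -0.002]
wrist_force: [0.3, 0.3, 0.2]
opening: 94.1
```

>>> send_rows([
  [1,1,0.15,0.1,0,0,0],
  [1,1,0.15,0.1,0,0,0],
  [1,1,0.15,0.1,0,0,0],
  [1,1,0.15,0.1,0,0,0],
  [1,1,0.15,0.1,0,0,0],
])

```text
t: 3.3
tool_pos: [482.0, 204.6, 254.9]
orientation: [-2.178, -2.262, 0.001]
wrist_force: [0.4, -0.5, 0.9]
opening: 94.0
```

```bash
python3 - <<'E'
from h import *
c,T,s=snap("wrist"); cv2.imwrite("pics/d.png",c["image"][:,:,::-1]); np.set_printoptions(suppress=True)
print(T[:3,3],s["tool_pos"],s["joint_positions"])
E
```

```text
[479.17552737 286.57186291 434.76585532] [482.0281444  204.55702005 254.94405393] [0.29230334 0.02499412 1.33890496 0.00110681 1.77918078 0.25441625]
```

View pics/d.png

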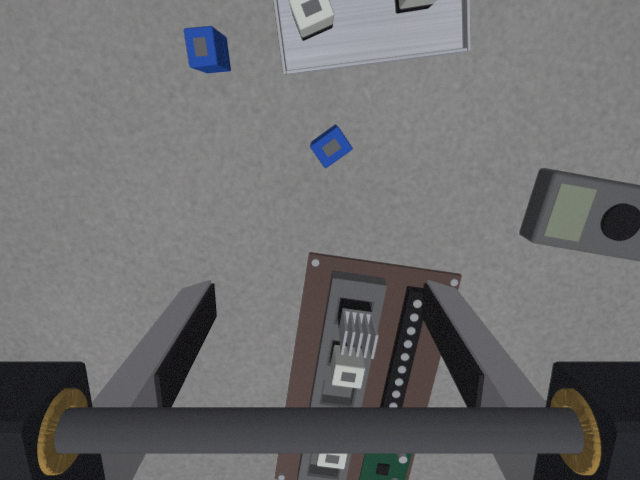

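The wrist view shows the tray at top centre, with one spare at (312,12) and the other cut off at (412,3). The blue lookalikes are at (207,48) and (332,146). I'll move further over the tray.

>>> send_rows([
  [1,0.9,0.4,0.2,0,0,0],
  [1,0.9,0.4,0.2,0,0,0],
  [1,0.9,0.4,0.2,0,0,0],
  [1,0.9,0.4,0.2,0,0,0],
  [1,0.9,0.4,0.2,0,0,0],
])

```text
t: 3.77
tool_pos: [519.3, 293.5, 235.2]
orientation: [-2.182, -2.26, 0.003]
wrist_force: [0.3, -0.5, 0.3]
opening: 93.8
```

```bash
python3 - <<'E'
from h import *
c,T,s=snap("wrist"); cv2.imwrite("pics/e.png",c["image"][:,:,::-1]); np.set_printoptions(suppress=True)
print(T[:3,3],s["tool_pos"],s["joint_positions"])
im=c["image"].astype(int)
print(im.max(), im[100:200,280:400].reshape(-1,3).max(0))
w=(im.min(2)>165)
for r,a,k in blobs(w,200):
    q=np.array([onplane(c,p,T,59) for p in cv2.boxPoints(r)])
    e=q[1]-q[0];f=q[2]-q[1]
    print(np.round(r[0],1),np.round(r[1],1),a,np.round(q.mean(0),1),np.linalg.norm(e),np.degrees(np.arctan2(e[1],e[0])),np.linalg.norm(f),np.degrees(np.arctan2(f[1],f[0])))
E
```

```text
[516.66576774 375.78943931 414.90377419] [519.278435   293.51678602 235.19690107] [ 0.41945412  0.18969618  1.19741272 -0.00002938  1.75633131  0.38437794]
190 [183 188 184]
[307.6 463.9] [28.4 17.5] 451.5 [516.9  27.5  59. ] 22.07019635335369 85.3097385168578 28.963900006452818 -6.585203805814278
[259.9 122.6] [29.3 35.3] 969.0 [469.2 363.9  59. ] 28.323005238336783 24.7354055135172 22.438596513024212 -64.51923492786149
[371.5  95.7] [29.7 36.5] 1006.5 [557.  387.6  59. ] 28.294434402116135 10.107462978156972 22.375384157344648 -76.39569243353324
```

View pics/e.png

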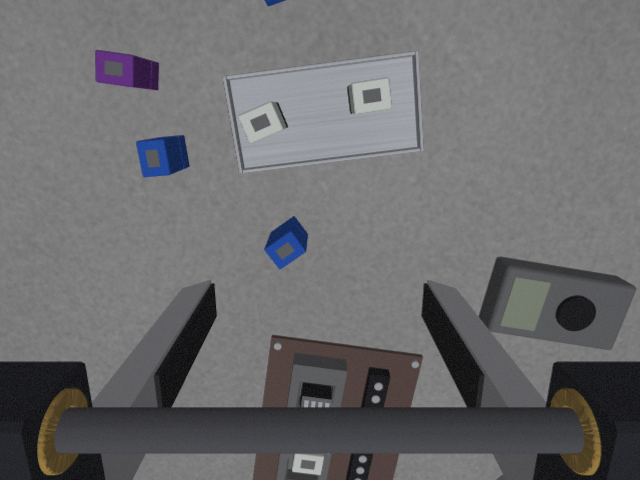

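The wrist view shows the two white spares in the tray. Spare A is at pixel (260,122), about (469,364) mm and turned roughly 25°. Spare B is at (371,96), about (557,388) mm and turned roughly 12°. Both agree with the top view to about 2 mm.

```bash
python3 - <<'E'
from h import *
print(goal([469.2,363.9,115],down(np.radians(25))))
E
```

```text
(array([ 0.723, -0.475,  1.211]), array([-1.000e-04, -0.000e+00, -1.279e-01]))
```

>>> send_rows([
  [0.6,0.72,-0.48,1,0,0,-0.128],
  [0.6,0.72,-0.48,1,0,0,-0.128],
  [0.6,0.72,-0.48,1,0,0,-0.128],
  [0.6,0.72,-0.48,1,0,0,-0.128],
  [0.6,0.72,-0.48,1,0,0,-0.128],
  [0.6,0.72,-0.48,1,0,0,-0.128],
])

```text
t: 4.32
tool_pos: [469.9, 362.3, 137.9]
orientation: [1.691, 2.646, 0.002]
wrist_force: [0.1, -0.4, -0.2]
opening: 58.4
```

```bash
cat >> h.py <<'E'
def relaytop(c,T,z,thr=165,amin=200):
    im=c["image"].astype(int); out=[]
    # white, low chroma
    w=(im.min(2)>thr)
    for r,a,k in blobs(w,amin):
        P=np.array([onplane(c,p[0],T,z)[:2] for p in k],np.float32)
        rr=cv2.minAreaRect(P); q=cv2.boxPoints(rr); e=q[1]-q[0]; f=q[2]-q[1]
        if np.linalg.norm(e)<np.linalg.norm(f): e,f=f,e
        ang=(np.degrees(np.arctan2(e[1],e[0]))+90)%180-90
        out.append((np.round(r[0],1).tolist(),np.round(rr[0],1).tolist(),round(float(np.linalg.norm(e)),1),round(float(np.linalg.norm(f)),1),round(float(ang),1)))
    return out
E
python3 - <<'E'
from h import *
c,T,s=snap("wrist"); cv2.imwrite("pics/f.png",c["image"][:,:,::-1]); np.set_printoptions(suppress=True)
print(s["tool_pos"],s["orientation"],s["joint_positions"],s["opening"])
for thr in (150,165,175): print(thr,relaytop(c,T,59,thr))
E
```

```text
[469.89780328 362.26350701 137.93331861] [1.69050899 2.64581567 0.00220625] [ 0.56185217  0.20355589  1.37337176 -0.0010482   1.56261746  0.12818048] 58.364767276753625
150 [([391.2, 239.7], [509.3, 384.3], 139.6, 65.5, 8.9)]
165 [([459.6, 265.8], [557.5, 387.8], 28.6, 22.4, 10.5), ([320.0, 242.5], [469.7, 364.3], 28.0, 21.8, 24.8)]
175 [([460.0, 265.9], [557.7, 387.8], 27.2, 21.7, 10.5), ([319.8, 242.8], [469.7, 364.1], 27.7, 21.6, 23.4)]
```

View pics/f.png

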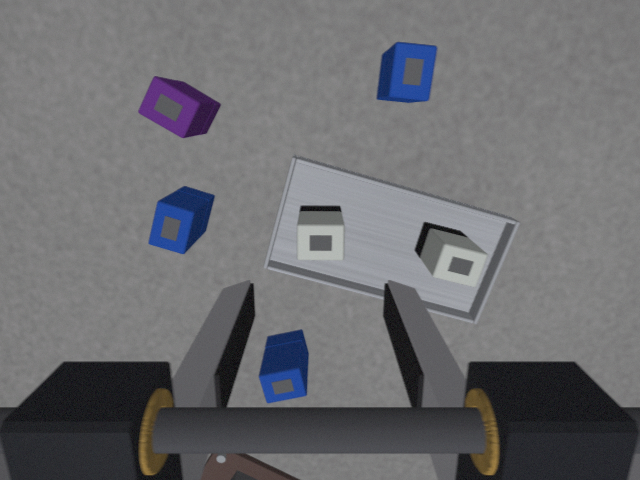

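Spare A shows at pixel (320,242) and measures (469.7, 364.2) mm at 24.8°. The blue block at (283,370) is well clear of the fingers. Descending.

>>> send_rows([
  [0.6,0.02,0,0.9,0,0,0],
  [0.6,0.02,0,0.9,0,0,0],
  [0.6,0.02,0,0.9,0,0,0],
  [0.6,0.02,0,0.9,0,0,0],
])

```text
t: 4.7
tool_pos: [470.1, 362.6, 48.0]
orientation: [1.695, 2.644, -0.0]
wrist_force: [-0.1, 0.4, 0.3]
opening: 56.2
```

```bash
python3 - <<'E'
from h import *
print(goal([469.7,364.2,30],down(np.radians(24.8))))
E
```

```text
(array([0.016, 0.003, 0.18 ]), array([ 0.0002,  0.0004, -0.0007]))
```

>>> send_rows([
  [0.6,0.016,0,0.18,0,0,0],
  [0.6,0.016,0,0.18,0,0,0],
  [0.2,0.016,0,0.18,0,0,0],
  [0.2,0.016,0,0.18,0,0,0],
  [0.2,0.016,0,0.18,0,0,0],
  [0.2,0.016,0,0.18,0,0,0],
  [0.2,0.016,0,0.18,0,0,0],
])

```text
t: 5.28
tool_pos: [470.2, 364.6, 31.6]
orientation: [1.694, 2.643, 0.003]
wrist_force: [0.0, -0.0, 2.0]
opening: 30.1
```

```bash
python3 - <<'E'
from h import *
c,T,s=snap("wrist"); cv2.imwrite("pics/g.png",c["image"][:,:,::-1]); np.set_printoptions(suppress=True)
print(s["tool_pos"],s["orientation"],s["opening"],s["wrist_force"])
for thr in (165,175): print(thr,relaytop(c,T,59,thr))
E
```

```text
[470.19922528 364.58388997  31.56319482] [1.69402592 2.64286737 0.00321831] 30.060384528574414 [ 0.00044456 -0.00460996  1.9614856 ]
165 [([540.1, 361.1], [557.1, 387.8], 28.8, 22.7, 10.5), ([318.0, 327.5], [469.9, 364.5], 28.9, 23.1, 23.3)]
175 [([540.1, 361.0], [557.2, 387.8], 28.3, 22.0, 10.3), ([318.5, 327.0], [469.8, 364.4], 28.3, 21.9, 24.6)]
```

View pics/g.png

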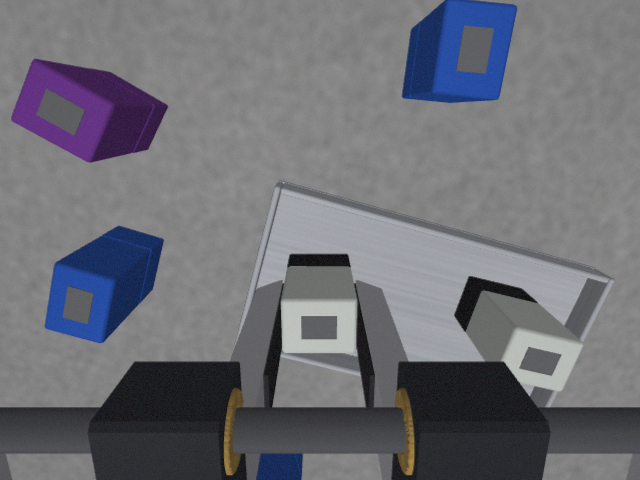

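The relay is gripped at 30.1 mm opening and centred on the TCP to within about 0.4 mm. Now I lift it and turn towards the deck.

>>> send_rows([
  [0.2,0,0,-1,0,0,0],
  [0.2,0,0,-1,0,0,0],
  [0.2,-0.7,0.1,-1,0,0,0.168],
  [0.2,-1,0.2,-1,0,0,0.168],
  [0.2,-1,0.2,-1,0,0,0.168],
  [0.2,-1,0.2,-1,0,0,0.168],
  [0.2,-1,0.2,-1,0,0,0.168],
])

```text
t: 5.92
tool_pos: [530.8, 280.6, 132.0]
orientation: [2.333, 2.101, 0.004]
wrist_force: [0.8, -0.2, -0.5]
opening: 29.7
```

```bash
python3 - <<'E'
from h import *
s=telemetry.read_state();print(s["opening"]);print(goal([495,30,190],down(np.radians(-5.6))))
E
```

```text
29.742971995928112
(array([-2.529, -0.093, -0.582]), array([ 0.0011, -0.0002, -0.0021]))
```

>>> send_rows([
  [0.2,-1,-0.02,-0.6,0,0,0],
  [0.2,-1,-0.02,-0.6,0,0,0],
  [0.2,-1,-0.02,-0.6,0,0,0],
  [0.2,-1,-0.02,-0.6,0,0,0],
])

```text
t: 6.25
tool_pos: [520.0, 177.4, 196.9]
orientation: [2.333, 2.091, 0.013]
wrist_force: [1.9, 0.3, -0.0]
opening: 29.8
```

>>> send_rows([
  [0.2,-1,-0.05,-0.2,0,0,0],
  [0.2,-1,-0.05,-0.2,0,0,0],
  [0.2,-1,-0.05,-0.2,0,0,0],
])

```text
t: 6.5
tool_pos: [503.4, 76.4, 217.4]
orientation: [2.333, 2.09, 0.012]
wrist_force: [0.8, -0.2, -0.1]
opening: 29.9
```

>>> send_rows([
  [0.2,-1,-0.05,0,0,0,0],
  [0.2,-1,-0.05,0,0,0,0],
  [0.2,-1,-0.05,0,0,0,0],
])

```text
t: 6.75
tool_pos: [486.6, -25.5, 217.1]
orientation: [2.335, 2.086, 0.01]
wrist_force: [0.4, 0.1, -1.0]
opening: 30.1
```

>>> send_rows([
  [0.2,-1,-0.05,0,0,0,0],
  [0.2,-1,-0.05,0,0,0,0],
  [0.2,-1,-0.05,0,0,0,0],
  [0.2,-1,-0.05,0,0,0,0],
  [0.2,-1,-0.05,0,0,0,0],
])

```text
t: 7.17
tool_pos: [470.2, -124.4, 216.6]
orientation: [2.339, 2.085, 0.01]
wrist_force: [0.3, 0.0, 0.1]
opening: 30.0
```

```bash
python3 - <<'E'
from h import *
c,T,s=snap("wrist"); cv2.imwrite("pics/i.png",c["image"][:,:,::-1]); np.set_printoptions(suppress=True)
np.savez("i.npz",T=T)
print(s["tool_pos"],s["orientation"],s["opening"],s["wrist_force"])
for thr in (165,): print(thr,relaytop(c,T,68,thr))
E
```

```text
[ 470.22914714 -124.43395022  216.62154977] [2.33865638 2.08472403 0.01015068] 29.954275542003785 [0.32379821 0.04065384 0.05353495]
165 [([319.0, 326.5], [461.3, -219.0], 62.4, 48.2, -6.8), ([354.5, 132.5], [505.6, -62.3], 28.7, 22.5, -6.6)]
```

View pics/i.png

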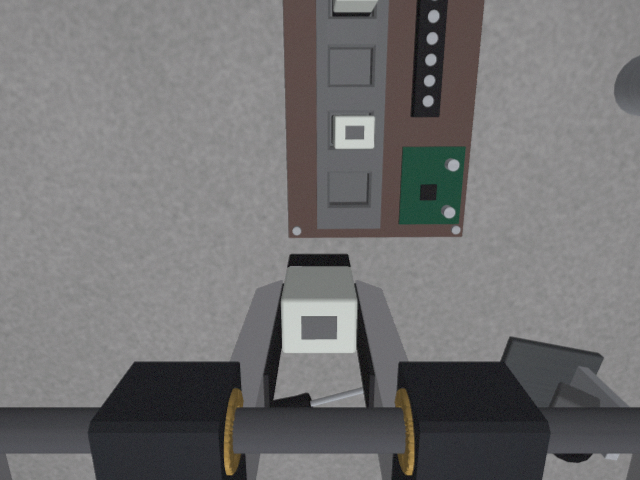

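The view shows pocket 0 empty at (349,188), relay 1 at (354,132), pocket 2 empty at (351,66), and the held relay at (319,326).

```bash
python3 - <<'E'
import cv2
a=cv2.imread("pics/i.png")[20:240,280:400]; cv2.imwrite("pics/i2.png",cv2.resize(a[110:],None,fx=6,fy=5.4,interpolation=2));cv2.imwrite("pics/i3.png",cv2.resize(a[:110],None,fx=6,fy=5.4,interpolation=2))
g=cv2.cvtColor(cv2.imread("pics/i.png"),cv2.COLOR_BGR2GRAY).astype(int)
print("row188",g[184:192,312:388].mean(0).round().astype(int).tolist())
print("col350",g[160:235,343:356].mean(1).round().astype(int).tolist())
print("row66",g[62:70,312:392].mean(0).round().astype(int).tolist())
print("col351",g[38:98,344:358].mean(1).round().astype(int).tolist())
E
```

```text
row188 [79, 80, 80, 80, 76, 98, 102, 103, 102, 102, 103, 103, 103, 103, 103, 92, 88, 94, 102, 103, 102, 103, 103, 103, 102, 103, 102, 102, 102, 103, 103, 103, 104, 103, 103, 103, 103, 103, 103, 103, 102, 102, 102, 102, 102, 103, 103, 102, 103, 102, 103, 103, 103, 103, 91, 60, 60, 81, 84, 96, 101, 102, 102, 103, 103, 102, 103, 103, 102, 96, 83, 80, 79, 79, 80, 79]
col350 [102, 103, 103, 103, 102, 103, 103, 102, 103, 102, 103, 99, 98, 101, 103, 102, 103, 103, 102, 103, 103, 103, 103, 103, 103, 103, 103, 102, 103, 102, 102, 103, 102, 102, 102, 102, 103, 103, 103, 103, 102, 96, 69, 64, 65, 77, 80, 85, 100, 103, 103, 102, 102, 103, 102, 102, 101, 103, 102, 101, 102, 103, 102, 102, 103, 102, 101, 102, 96, 80, 79, 79, 79, 79, 78]
row66 [80, 81, 82, 80, 95, 103, 103, 105, 104, 103, 105, 104, 104, 104, 104, 97, 89, 86, 103, 106, 106, 106, 105, 105, 105, 106, 106, 105, 106, 105, 105, 106, 105, 105, 105, 105, 105, 106, 106, 106, 105, 105, 105, 105, 105, 105, 105, 105, 104, 106, 105, 105, 105, 105, 105, 105, 105, 105, 69, 54, 71, 81, 83, 99, 103, 104, 104, 104, 104, 103, 104, 103, 104, 103, 91, 82, 80, 81, 81, 80]
col351 [106, 106, 105, 106, 105, 104, 100, 97, 96, 84, 79, 92, 104, 106, 105, 106, 105, 105, 105, 105, 105, 105, 106, 105, 105, 105, 105, 106, 105, 105, 106, 106, 106, 106, 105, 105, 105, 105, 105, 105, 104, 105, 104, 105, 104, 104, 91, 81, 85, 101, 104, 104, 104, 105, 105, 104, 105, 104, 104, 104]
```

View pics/i2.png

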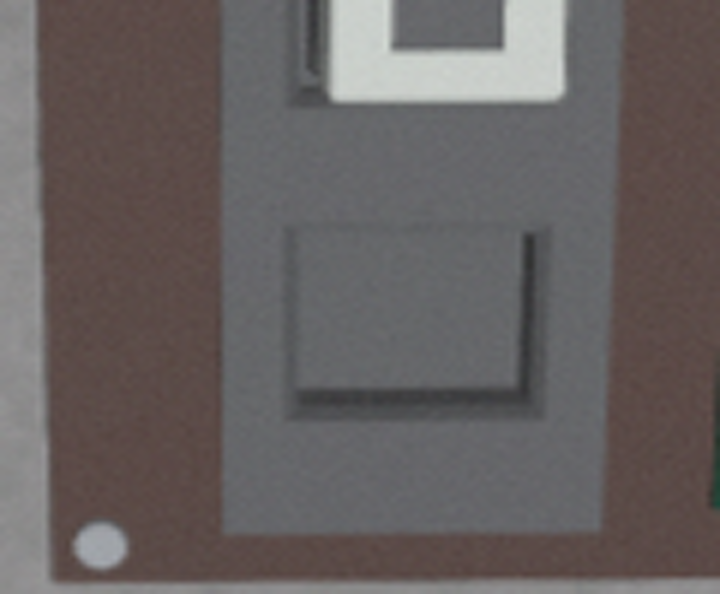

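View pics/i3.png

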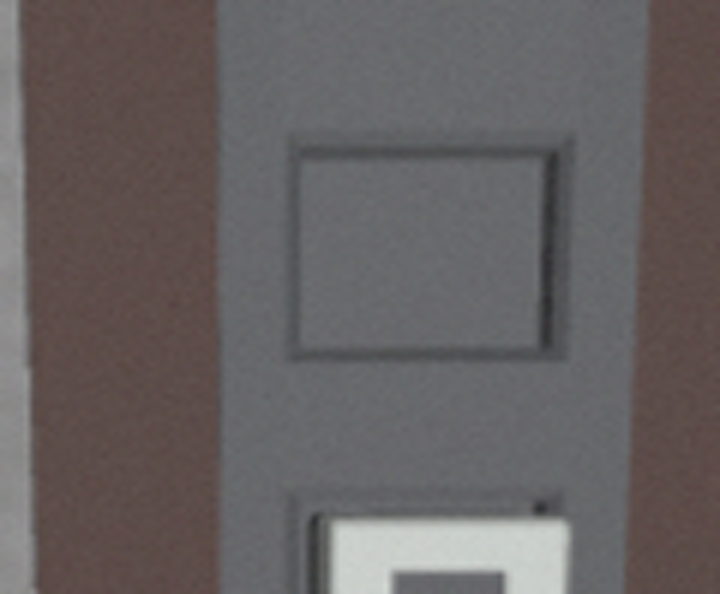

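```bash
python3 - <<'E'
from h import *
np.set_printoptions(suppress=True,precision=1)
T=np.load("i.npz")["T"]; c=cams.snapshot("wrist")
q={}
for n,pp in {"p0":[(328,171.9),(371.5,172.2),(327.7,207.4),(370.5,207.2)],"p2":[(327.8,44.6),(375.7,45),(328,86.7),(374.5,86.7)]}.items():
    P=np.array([onplane(c,p,T,28)[:2] for p in pp]); q[n]=P.mean(0)
    print(n,P.mean(0),np.linalg.norm(P[1]-P[0]),np.linalg.norm(P[3]-P[2]),np.linalg.norm(P[2]-P[0]),np.linalg.norm(P[3]-P[1]))
d=q["p2"]-q["p0"]; print(np.linalg.norm(d),"yaw",np.degrees(np.arctan2(d[1],d[0]))-90)
e=np.array([onplane(c,p,T,28)[:2] for p in [(317,229.1),(380,228.5)]]); m=e.mean(0); u=d/np.linalg.norm(d); print("bank end",e,np.linalg.norm(e[1]-e[0]),"p0 from end",m+35*u,"p2",m+135*u)
# held relay top centre in view (top at TCP z: bottom 28.6 below -> top 27.4 above)
s=telemetry.read_state(); z=s["tool_pos"][2]+27.4
print(relaytop(c,T,z)[0], s["tool_pos"])
# second estimate from c.png can't (pose), relay 1 seated
print(relaytop(c,T,68)[1])
E
```

```text
p0 [ 500.4 -112.3] 37.302034578436405 37.5656157149986 31.07055348955938 30.668411275892804
p2 [511.5 -12.7] 37.89336188526441 37.741975679388624 31.43126784940718 31.172451202034345
100.19849602476273 yaw -6.333613695591836
bank end [[ 468.4 -144.1]
 [ 524.2 -150.1]] 56.10521975376171 p0 from end [ 500.2 -112.3] p2 [511.2 -12.9]
([319.0, 326.5], [470.0, -124.1], 29.1, 22.3, -6.8) [ 470.5 -123.1  216.9]
([354.0, 133.5], [505.5, -63.0], 28.7, 22.5, -6.6)
```

Pocket centres agree between the rim corners and the bank end to 0.3 mm. Pocket 0 is at (500.3, -112.3), pocket 2 at (511.4, -12.8), and the deck yaw is -6.3°. The 100.2 mm spacing matches the 100 mm given.

```bash
python3 - <<'E'
from h import *
print(goal([500.5,-112.2,125],down(np.radians(-6.3))))
E
```

```text
(array([0.143, 0.275, 0.922]), array([ 0.0035,  0.0004, -0.0005]))
```

>>> send_rows([
  [0.2,0.143,0.285,0.92,0.0035,0,0],
  [0.2,0.143,0.285,0.92,0.0035,0,0],
  [0.2,0.143,0.285,0.92,0.0035,0,0],
  [0.2,0.143,0.285,0.92,0.0035,0,0],
  [0.2,0.143,0.285,0.92,0.0035,0,0],
  [0.2,0.143,0.285,0.92,0.0035,0,0],
])

```text
t: 7.77
tool_pos: [502.5, -111.7, 127.0]
orientation: [2.338, 2.094, 0.001]
wrist_force: [-0.2, 0.0, 1.7]
opening: 29.9
```

```bash
python3 - <<'E'
from h import *
s=telemetry.read_state(); print(s["tool_pos"]); print(goal([500.5,-112.2,60],down(np.radians(-6.3))))
E
```

```text
[ 502.46275778 -111.68816064  127.01341859]
(array([-0.006, -0.021,  0.67 ]), array([ 0.0009,  0.0005, -0.    ]))
```

>>> send_rows([
  [0.2,0,-0.02,0.65,0,0,0],
  [0.2,0,-0.02,0.65,0,0,0],
  [0.2,0,-0.02,0.65,0,0,0],
  [0.2,0,-0.02,0.65,0,0,0],
])

```text
t: 8.1
tool_pos: [500.9, -111.6, 63.2]
orientation: [2.337, 2.093, 0.002]
wrist_force: [0.4, -0.2, -1.1]
opening: 29.9
```

```bash
python3 - <<'E'
from h import *
c,T,s=snap("wrist"); cv2.imwrite("pics/j.png",c["image"][:,:,::-1])
print(s["tool_pos"],s["wrist_force"]); print(goal([500.5,-112.2,40],down(np.radians(-6.3)),s))
s=telemetry.read_state(); print(s["tool_pos"])
print(relaytop(c,T,s["tool_pos"][2]+27.4))
E
```

```text
[ 500.85000162 -111.62206183   63.16356561] [ 0.41246122 -0.17994615 -1.07359831]
(array([-0.006, -0.004,  0.232]), array([0.0012, 0.0006, 0.    ]))
[ 502.08570463 -112.07927448   64.60735635]
[([319.0, 327.0], [500.8, -110.9], 29.1, 24.3, -6.4), ([488.0, 233.5], [566.6, -79.8], 6.5, 5.8, 89.8), ([318.0, 192.0], [506.4, -57.8], 25.3, 20.1, -6.3), ([140.2, 131.5], [448.3, -30.5], 10.3, 7.3, 50.0), ([160.0, 116.0], [456.3, -26.1], 11.5, 7.1, 66.0), ([450.8, 96.3], [554.1, -30.4], 5.6, 5.3, 40.0), ([454.0, 61.0], [555.4, -19.5], 5.5, 5.3, 83.8), ([457.0, 24.5], [556.6, -8.7], 5.5, 5.2, 38.3)]
```

View pics/j.png

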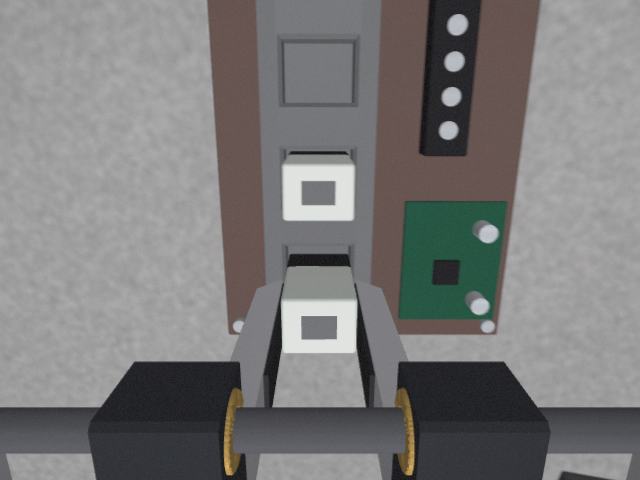

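The held relay at (319,327) sits over pocket 0 and is centred between the rim edges at 284 and 353. I insert it gradually and watch the force.

>>> send_rows([
  [0.2,-0.006,-0.008,0.06,0.001,0,0],
  [0.2,-0.006,-0.008,0.12,0.001,0,0],
  [0.2,-0.006,-0.008,0.17,0.001,0,0],
  [0.2,-0.006,-0.008,0.19,0.001,0,0],
  [0.2,-0.006,-0.008,0.19,0.001,0,0],
])

```text
t: 8.57
tool_pos: [504.0, -113.8, 55.4]
orientation: [2.331, 2.088, 0.006]
wrist_force: [-13.0, 3.2, 34.9]
opening: 30.0
```

```bash
python3 - <<'E'
from h import *
c,T,s=snap("wrist"); cv2.imwrite("pics/k.png",c["image"][:,:,::-1])
for i in range(3):
    s=telemetry.read_state(); print(s["t"],s["tool_pos"],s["orientation"],s["wrist_force"],s["torque"])
    cams.snapshot("wrist")
for n in ["scene","top"]:
    c2=cams.snapshot(n)["image"]
    a=c2[230:380,200:400] if n=="scene" else c2[210:310,280:420]
    cv2.imwrite(f"pics/k_{n}.png",cv2.resize(a,None,fx=4,fy=4,interpolation=2)[:,:,::-1])
E
```

```text
8.6167 [ 503.96737324 -113.83761255   55.4140029 ] [2.33103538 2.08813128 0.0062426 ] [-12.38818329   3.10831035  33.45382599] [0.63845379 2.22644044 0.06151084]
8.6667 [ 503.98236107 -113.8333528    55.43141912] [2.33096791 2.08810325 0.00635651] [-12.59999955   3.28161232  33.15392562] [0.66383357 2.2752893  0.06598557]
8.7167 [ 503.96790244 -113.81289878   55.42030444] [2.33091714 2.08812161 0.00636636] [-13.16474496   3.22883192  33.265086  ] [ 0.67917429  2.2981763  -0.01856817]
```

View pics/k.png

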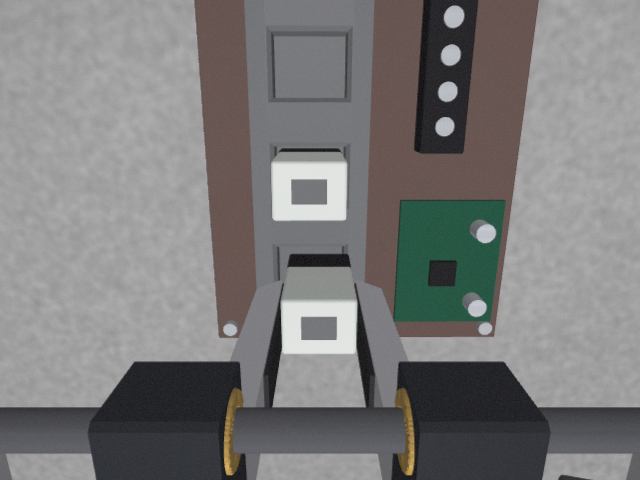

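View pics/k_scene.png

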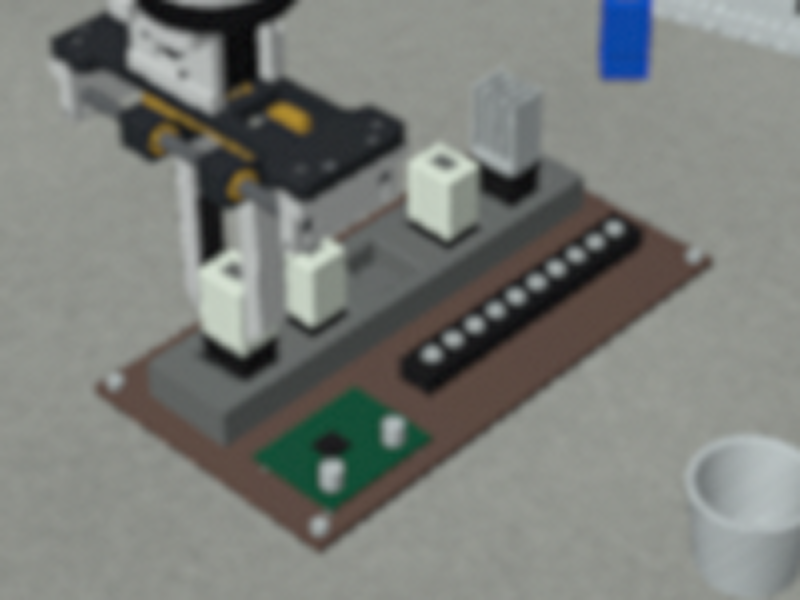

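The relay caught on the rim. It slid about 3 mm towards +x while pressed with 33 N, so the arm is compliant. I back off, let it settle and re-measure relay against pocket.

>>> send_rows([
  [0.2,-0.02,-0.025,-0.1,0.001,0,0],
  [0.2,-0.02,-0.025,-0.1,0.001,0,0],
  [0.2,-0.02,-0.025,-0.1,0.001,0,0],
  [0.2,-0.02,-0.025,-0.1,0.001,0,0],
  [0.2,-0.02,-0.025,-0.1,0.001,0,0],
  [0.2,-0.02,-0.025,-0.1,0.001,0,0],
])

```text
t: 9.37
tool_pos: [500.3, -115.1, 63.8]
orientation: [2.335, 2.091, 0.001]
wrist_force: [0.9, -0.4, -0.7]
opening: 29.6
```

```bash
python3 - <<'E'
from h import *
for i in range(3):
    c,T,s=snap("wrist"); 
    print(s["t"],s["tool_pos"],s["orientation"],s["wrist_force"],s["torque"])
cv2.imwrite("pics/l.png",c["image"][:,:,::-1]); np.savez("l.npz",T=T)
print(goal([500.5,-112.2,40],down(np.radians(-6.3)),s))
a=c["image"][220:380,220:420,::-1]; cv2.imwrite("pics/l2.png",cv2.resize(a,None,fx=4,fy=3.7,interpolation=2))
print(relaytop(c,T,s["tool_pos"][2]+27.4)[:3])
E
```

```text
9.3667 [ 500.28713968 -115.12827682   63.77642913] [2.33454834e+00 2.09135194e+00 1.04565277e-03] [ 0.88743929 -0.42209454 -0.66730066] [-0.03092107 -0.10126135  0.02767888]
9.4167 [ 500.39443618 -115.13427964   63.93690371] [2.33434856e+00 2.09126760e+00 1.22427528e-03] [-0.50401563  0.5233331  -0.73745103] [ 0.01374369 -0.11888027  0.03150623]
9.4667 [ 500.52145522 -115.2000294    64.16136603] [2.33403002e+00 2.09104917e+00 1.47826296e-03] [ 0.49881584  0.71995074 -0.2854082 ] [-0.05305184 -0.07956571 -0.00668269]
(array([ 0.031, -0.005,  0.241]), array([0.0021, 0.0014, 0.0001]))
[([318.5, 327.0], [500.3, -115.2], 29.4, 23.7, -6.4), ([486.5, 225.5], [566.2, -80.6], 6.5, 6.2, 42.9), ([317.0, 182.0], [506.0, -57.9], 25.4, 20.0, -6.3)]
```

View pics/l2.png

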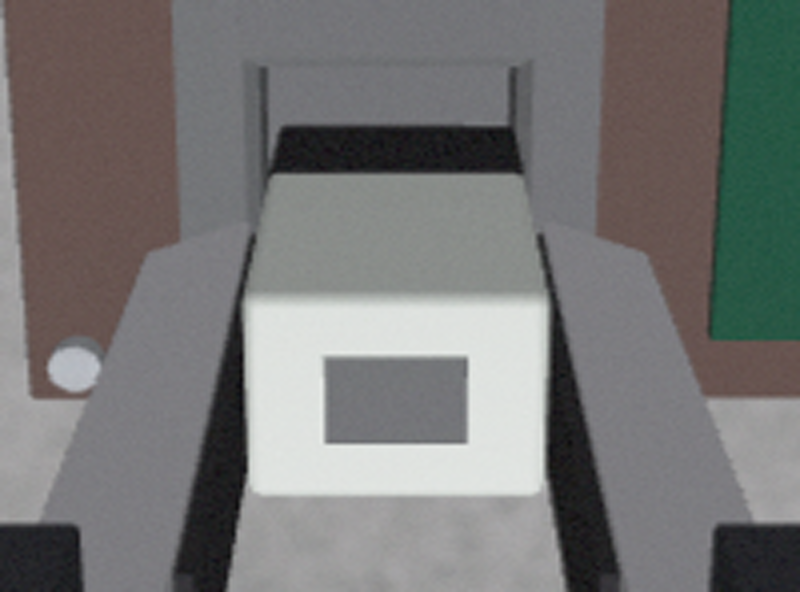

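```bash
python3 - <<'E'
from h import *
np.set_printoptions(suppress=True,precision=2)
T=np.load("l.npz")["T"]; c=cams.snapshot("wrist"); s=telemetry.read_state(); print(s["tool_pos"])
f=lambda x,y:(x/4+220,y/3.7+220)
u=np.array([np.cos(np.radians(-6.3)),np.sin(np.radians(-6.3))]); v=np.array([-u[1],u[0]])
rim=np.array([onplane(c,f(*p),T,28)[:2] for p in [(245,62),(533,62)]]); rel=np.array([onplane(c,f(*p),T,64.1-28.6)[:2] for p in [(280,127),(518,127)]])
pc=rim.mean(0)-v*(31/2); rc=rel.mean(0)-v*12
print(rim,rel,"pocket",pc,"relay",rc,"diff along u,v",(pc-rc)@u,(pc-rc)@v)
print(goal(s["tool_pos"]+np.append(pc-rc,0),down(np.radians(-6.3)),s))
E
```

```text
[ 500.81 -115.33   64.65]
[[483.25 -94.89]
 [520.73 -99.07]] [[ 487.31 -102.52]
 [ 517.59 -105.91]] pocket [ 500.29 -112.39] relay [ 501.13 -116.14] diff along u,v -1.2522136804941786 3.639436510776315
(array([ 0.04, -0.01, -0.  ]), array([0., 0., 0.]))
```

>>> send_rows([
  [0.2,0.037,-0.011,0,0.002,0.001,0],
  [0.2,0.037,-0.011,0,0.002,0.001,0],
  [0.2,0.037,-0.011,0,0.002,0.001,0],
  [0.2,0.037,-0.011,0,0.002,0.001,0],
  [0.2,0.037,-0.011,0,0.002,0.001,0],
  [0.2,0.037,-0.011,0,0.002,0.001,0],
  [0.2,0.037,-0.011,0,0.002,0.001,0],
  [0.2,0.037,-0.011,0,0.002,0.001,0],
])

```text
t: 10.23
tool_pos: [500.1, -111.6, 64.7]
orientation: [2.339, 2.095, -0.001]
wrist_force: [-0.6, 0.7, -0.3]
opening: 30.1
```

```bash
python3 - <<'E'
from h import *
for i in range(3):
    c,T,s=snap("wrist"); 
    print(s["t"],s["tool_pos"],s["orientation"],s["wrist_force"][2])
print(goal([500.0,-111.6,40],down(np.radians(-6.3)),s)); np.savez("m.npz",T=T)
a=c["image"][220:380,220:420,::-1]; cv2.imwrite("pics/m2.png",cv2.resize(a,None,fx=4,fy=3.7,interpolation=2))
E
```

```text
10.2333 [ 500.14444507 -111.566289     64.68722906] [ 2.33851092e+00  2.09483515e+00 -6.62121188e-04] -0.31405324920857214
10.2833 [ 500.14413218 -111.53933379   64.66543973] [ 2.33847333e+00  2.09490753e+00 -7.07747473e-04] -0.5598275668091496
10.3333 [ 500.13852536 -111.54788133   64.65253577] [ 2.33855029e+00  2.09485492e+00 -6.94493782e-04] 0.3992632292547851
(array([-0.   , -0.002,  0.247]), array([0.0004, 0.0005, 0.    ]))
```

View pics/m2.png

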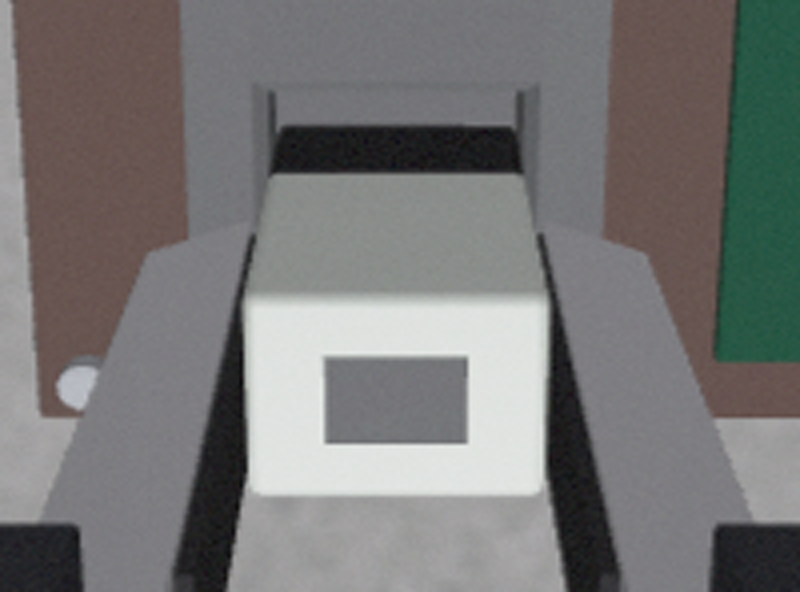

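Settled and centred: the rim spans 253–540 and the relay base 279–518 in the crop. Inserting slowly.

>>> send_rows([
  [0.2,0,-0.002,0.03,0,0,0],
  [0.2,0,-0.002,0.06,0,0,0],
  [0.2,0,-0.002,0.09,0,0,0],
  [0.2,0,-0.002,0.12,0,0,0],
  [0.2,0,-0.002,0.14,0,0,0],
  [0.2,0,-0.002,0.15,0,0,0],
  [0.2,0,-0.002,0.15,0,0,0],
])

```text
t: 10.97
tool_pos: [499.7, -111.4, 49.2]
orientation: [2.339, 2.095, -0.001]
wrist_force: [-0.9, -0.1, -1.2]
opening: 29.9
```

Entered freely, with the bottom at about 21 mm and no force. Continuing to the floor, where the expected TCP z is about 40.6.

>>> send_rows([
  [0.2,0.0,0.003,0.03,0,0,0],
  [0.2,0.0,0.003,0.06,0,0,0],
  [0.2,0.0,0.003,0.09,0,0,0],
  [0.2,0.0,0.003,0.11,0,0,0],
  [0.2,0.0,0.003,0.13,0,0,0],
  [0.2,0.0,0.003,0.13,0,0,0],
])

```text
t: 11.47
tool_pos: [500.2, -111.6, 40.0]
orientation: [2.338, 2.095, -0.001]
wrist_force: [-6.0, 2.9, 17.9]
opening: 29.6
```

Floor reached, at z 40.0 with 18 N. I release, lift a little and look.

>>> send_rows([
  [0.65,0,0,0,0,0,0],
  [0.65,0,0,0,0,0,0],
  [0.65,0,0,0,0,0,0],
  [0.65,0,0,0,0,0,0],
  [0.65,0,0,-0.5,0,0,0],
  [0.65,0,0,-1,0,0,0],
  [0.65,0,0,-1,0,0,0],
  [0.65,0.1,0,-1,0,0,0],
  [0.65,0.1,0,-1,0,0,0],
])

```text
t: 12.22
tool_pos: [501.8, -100.4, 140.5]
orientation: [2.337, 2.096, 0.002]
wrist_force: [-0.8, -0.3, -0.4]
opening: 61.0
```

```bash
python3 - <<'E'
from h import *
c,T,s=snap("wrist"); print(s["tool_pos"])
cv2.imwrite("pics/n.png",c["image"][:,:,::-1])
print(relaytop(c,T,68))
E
```

```text
[ 501.83179771 -100.40378784  140.51325849]
[([317.0, 265.0], [499.8, -111.2], 29.0, 22.6, -6.3), ([317.0, 187.0], [505.1, -62.4], 28.8, 22.7, -6.2), ([317.0, 12.0], [515.4, 30.7], 28.7, 11.5, -6.2)]
```

View pics/n.png

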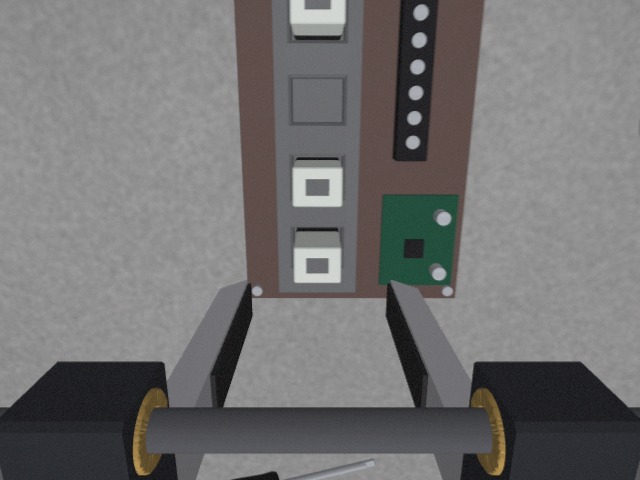

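Relay A is seated in pocket 0. Its top at (317,265) measures 29.0×22.6 mm at z=68, the same as its seated neighbour. Now spare B.

```bash
python3 - <<'E'
from h import *
print(goal([557.3,387.8,130],down(np.radians(10.5))))
E
```

```text
(array([4.917, 0.034, 0.081]), array([-0.0003,  0.0003, -0.0929]))
```

>>> send_rows([
  [0.65,1,0,-0.1,0,0,0],
  [0.65,1,0,-0.1,0,0,0],
  [0.65,1,0,-0.1,0,0,0],
])

```text
t: 12.52
tool_pos: [510.1, 2.3, 145.9]
orientation: [-2.333, -2.096, 0.005]
wrist_force: [-0.4, -0.3, -0.5]
opening: 60.8
```

>>> send_rows([
  [0.65,1,0,0,0,0,0],
  [0.65,1,0,0,0,0,0],
  [0.65,1,0,0,0,0,0],
])

```text
t: 12.77
tool_pos: [519.0, 105.4, 142.6]
orientation: [-2.326, -2.097, 0.01]
wrist_force: [-0.5, -0.8, -0.3]
opening: 61.1
```

>>> send_rows([
  [0.65,1,0,0,0,0,0],
  [0.65,1,0,0,0,0,0],
  [0.65,1,0,0,0,0,0],
])

```text
t: 13.02
tool_pos: [527.3, 208.6, 138.9]
orientation: [-2.32, -2.098, 0.017]
wrist_force: [-0.0, -0.5, 0.9]
opening: 61.6
```

>>> send_rows([
  [0.65,1,0,0.05,0,0,-0.05],
  [0.65,1,0,0.05,0,0,-0.09],
  [0.65,1,0,0.05,0,0,-0.09],
  [0.65,1,0,0.05,0,0,-0.09],
  [0.65,1,0,0.05,0,0,-0.09],
])

```text
t: 13.43
tool_pos: [535.6, 308.2, 130.5]
orientation: [-1.997, -2.402, 0.023]
wrist_force: [-0.6, -0.4, -0.3]
opening: 61.3
```

```bash
python3 - <<'E'
from h import *
c,T,s=snap("wrist"); print(s["tool_pos"],s["opening"])
print(relaytop(c,T,59))
print(goal([557.3,387.8,110],down(np.radians(10.5)),s))
E
```

```text
[535.60323126 308.17003489 130.47064474] 61.337789110471626
[([385.0, 125.5], [557.2, 387.4], 27.8, 21.4, 10.5)]
(array([0.742, 0.363, 0.199]), array([-0.0072, -0.0013,  0.0002]))
```

>>> send_rows([
  [0.65,0.742,0.363,0.2,-0.007,-0.001,0],
  [0.65,0.742,0.363,0.2,-0.007,-0.001,0],
  [0.65,0.742,0.363,0.2,-0.007,-0.001,0],
  [0.65,0.742,0.363,0.2,-0.007,-0.001,0],
  [0.65,0.742,0.363,0.2,-0.007,-0.001,0],
])

```text
t: 13.9
tool_pos: [558.0, 384.8, 110.3]
orientation: [2.012, 2.412, -0.002]
wrist_force: [0.7, -0.6, -0.1]
opening: 60.6
```

```bash
python3 - <<'E'
from h import *
c,T,s=snap("wrist"); print(s["tool_pos"],s["opening"])
cv2.imwrite("pics/o.png",c["image"][:,:,::-1])
print(relaytop(c,T,59))
print(goal([557.3,387.6,31],down(np.radians(10.5)),s))
E
```

```text
[558.01996071 384.78053548 110.33359058] 60.64979258061986
[([318.5, 255.0], [557.2, 387.7], 27.0, 21.6, 10.4)]
(array([ 0.03 , -0.001,  0.793]), array([-0.0002,  0.0002, -0.0009]))
```

View pics/o.png

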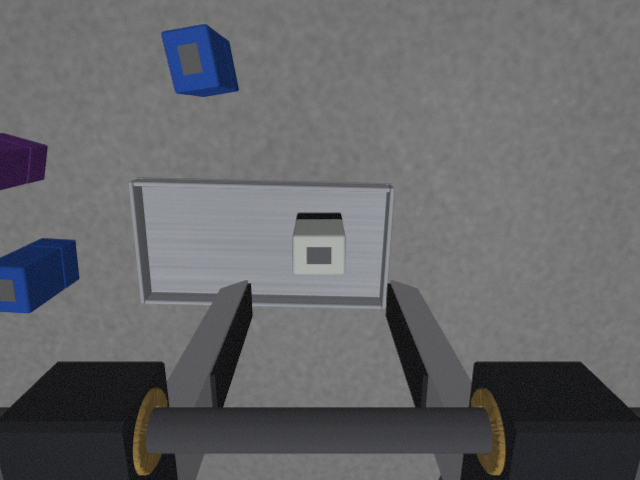

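Spare B is at (318,255), centred between the fingers. Descend and grip.

>>> send_rows([
  [0.65,0.03,0,0.4,0,0,0],
  [0.65,0.03,0,0.7,0,0,0],
  [0.65,0.03,0,0.79,0,0,0],
  [0.65,0.03,0,0.79,0,0,0],
  [0.65,0.03,0,0.79,0,0,0],
  [0.65,0.03,0,0.79,0,0,0],
  [0.2,0.03,0,0.79,0,0,0],
  [0.2,0.03,0,0.79,0,0,0],
  [0.2,0.03,0,0.79,0,0,0],
  [0.2,0.03,0,0.79,0,0,0],
  [0.2,0.03,0,0.79,0,0,0],
])

```text
t: 14.87
tool_pos: [558.0, 387.9, 32.8]
orientation: [2.012, 2.412, 0.002]
wrist_force: [-0.6, -0.4, 0.8]
opening: 31.3
```

```bash
python3 - <<'E'
from h import *
c,T,s=snap("wrist"); print(s["tool_pos"],s["orientation"],s["opening"],s["wrist_force"])
print(relaytop(c,T,59))
E
```

```text
[558.00542336 387.87262906  32.84414155] [2.01229150e+00 2.41165196e+00 2.05997968e-03] 31.318190045417577 [-0.64595869 -0.37216151  0.81758595]
[([316.0, 325.5], [557.0, 387.6], 27.9, 21.6, 10.3)]
```

>>> send_rows([
  [0.2,0,0,0,0,0,0],
  [0.2,0,0,0,0,0,0],
  [0.2,0,0,-0.4,0,0,0],
  [0.2,0,0,-0.8,0,0,0],
  [0.2,0,0,-1,0,0,0],
  [0.2,-0.5,0,-1,0,0,0.04],
  [0.2,-1,-0.1,-1,0,0,0.08],
  [0.2,-1,-0.1,-1,0,0,0.094],
  [0.2,-1,-0.1,-1,0,0,0.094],
  [0.2,-1,-0.1,-1,0,0,0.094],
])

```text
t: 15.75
tool_pos: [565.9, 287.0, 132.6]
orientation: [-2.346, -2.088, -0.002]
wrist_force: [0.9, 0.2, -0.4]
opening: 29.9
```

```bash
python3 - <<'E'
from h import *
s=telemetry.read_state();print(s["opening"]);print(goal([511,-12.5,150],down(np.radians(-6.3)),s))
E
```

```text
29.88299457315573
(array([-3.038, -0.198, -0.178]), array([ 0.0002, -0.0004, -0.002 ]))
```

>>> send_rows([
  [0.2,-0.5,-0.05,-0.4,0,0,0],
  [0.2,-1,-0.07,-0.4,0,0,0],
  [0.2,-1,-0.07,-0.4,0,0,0],
  [0.2,-1,-0.07,-0.4,0,0,0],
])

```text
t: 16.08
tool_pos: [547.9, 185.8, 174.8]
orientation: [2.347, 2.085, 0.005]
wrist_force: [1.5, 0.4, -0.6]
opening: 29.8
```

>>> send_rows([
  [0.2,-1,-0.07,0,0,0,0],
  [0.2,-1,-0.07,0,0,0,0],
  [0.2,-1,-0.07,0,0,0,0],
])

```text
t: 16.33
tool_pos: [528.7, 86.0, 174.3]
orientation: [2.345, 2.086, 0.003]
wrist_force: [0.7, -0.2, 0.1]
opening: 29.9
```

```bash
python3 - <<'E'
from h import *
s=telemetry.read_state();print(s["opening"]);print(goal([510.8,-12.2,130],down(np.radians(-6.3)),s))
E
```

```text
29.868180436980328
(array([-0.996, -0.065,  0.444]), array([ 0.0011,  0.0002, -0.0023]))
```

>>> send_rows([
  [0.2,-0.996,-0.065,0.1,0.001,0,-0.002],
  [0.2,-0.996,-0.065,0.3,0.001,0,-0.002],
  [0.2,-0.996,-0.065,0.44,0.001,0,-0.002],
  [0.2,-0.996,-0.065,0.44,0.001,0,-0.002],
  [0.2,-0.996,-0.065,0.44,0.001,0,-0.002],
  [0.2,-0.996,-0.065,0.44,0.001,0,-0.002],
  [0.2,-0.996,-0.065,0.44,0.001,0,-0.002],
])

```text
t: 16.92
tool_pos: [512.1, -10.4, 131.7]
orientation: [2.337, 2.097, 0.003]
wrist_force: [0.2, 0.1, -0.8]
opening: 29.6
```

```bash
python3 - <<'E'
from h import *
s=telemetry.read_state();print(s["opening"]);print(goal([511.0,-12.2,67],down(np.radians(-6.3)),s))
E
```

```text
29.58199461689813
(array([-0.019, -0.011,  0.647]), array([ 0.0009, -0.0001,  0.0006]))
```

>>> send_rows([
  [0.2,-0.019,-0.011,0.3,0.001,0,0.001],
  [0.2,-0.019,-0.011,0.55,0.001,0,0.001],
  [0.2,-0.019,-0.011,0.64,0.001,0,0.001],
  [0.2,-0.019,-0.011,0.64,0.001,0,0.001],
  [0.2,-0.019,-0.011,0.64,0.001,0,0.001],
  [0.2,-0.019,-0.011,0.64,0.001,0,0.001],
  [0.2,-0.019,-0.011,0.64,0.001,0,0.001],
  [0.2,-0.019,-0.011,0.64,0.001,0,0.001],
])

```text
t: 17.58
tool_pos: [512.2, -12.2, 69.4]
orientation: [2.34, 2.093, 0.003]
wrist_force: [-0.2, -0.6, 0.2]
opening: 30.1
```

```bash
python3 - <<'E'
from h import *
for i in range(3):
    c,T,s=snap("wrist"); print(s["tool_pos"],s["orientation"],s["opening"])
np.savez("p.npz",T=T)
print(goal([511.0,-12.2,42],down(np.radians(-6.3)),s))
a=c["image"][220:380,220:420,::-1]; cv2.imwrite("pics/p2.png",cv2.resize(a,None,fx=4,fy=3.7,interpolation=2))
E
```

```text
[512.18646528 -12.24547159  69.37348125] [2.33998968 2.09321865 0.00304635] 30.071718377826404
[511.94521254 -12.27135623  69.07343494] [2.3403565  2.09338989 0.00253556] 29.338984783903445
[511.66299139 -12.27061876  68.73422688] [2.34090420e+00 2.09358528e+00 1.85792978e-03] 29.627214176175013
(array([-0.   , -0.007,  0.267]), array([ 0.0005, -0.0001, -0.0005]))
```

View pics/p2.png

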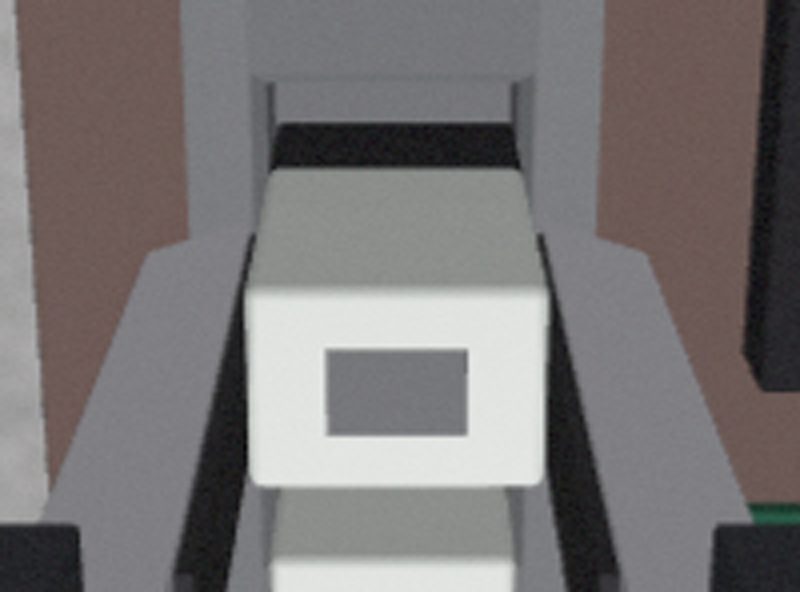

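```bash
python3 - <<'E'
from h import *
np.set_printoptions(suppress=True,precision=2)
T=np.load("p.npz")["T"]; c=cams.snapshot("wrist"); s=telemetry.read_state(); print(s["tool_pos"])
f=lambda x,y:(x/4+220,y/3.7+220)
u=np.array([np.cos(np.radians(-6.3)),np.sin(np.radians(-6.3))]); v=np.array([-u[1],u[0]])
rim=np.array([onplane(c,f(*p),T,28)[:2] for p in [(252,78),(535,78)]]); rel=np.array([onplane(c,f(*p),T,38.9)[:2] for p in [(277,124),(517,124)]])
pc=rim.mean(0)-v*(31/2); rc=rel.mean(0)-v*12
print("pocket",pc,"relay",rc,"diff along u,v",(pc-rc)@u,(pc-rc)@v,np.linalg.norm(rim[1]-rim[0]),np.linalg.norm(rel[1]-rel[0]))
print(goal(s["tool_pos"]+np.append(pc-rc,0),down(np.radians(-6.3)),s))
E
```

```text
[511.31 -12.27  68.22]
pocket [511.46 -13.11] relay [511.91 -13.01] diff along u,v -0.43923480019519406 -0.14514360664889883 37.97710044291981 30.879225019194514
(array([-0., -0., -0.]), array([ 0., -0., -0.]))
```

Relay and pocket agree to about 0.4 mm. Inserting.

>>> send_rows([
  [0.2,0,0,0.04,0,0,0],
  [0.2,0,0,0.08,0,0,0],
  [0.2,0,0,0.12,0,0,0],
  [0.2,0,0,0.15,0,0,0],
  [0.2,0,0,0.17,0,0,0],
  [0.2,0,0,0.18,0,0,0],
  [0.2,0,0,0.18,0,0,0],
  [0.2,0,0,0.18,0,0,0],
])

```text
t: 18.45
tool_pos: [511.3, -12.3, 50.2]
orientation: [2.342, 2.094, 0.001]
wrist_force: [-0.0, -0.6, -1.4]
opening: 29.7
```

>>> send_rows([
  [0.2,-0.003,0,0.03,0,0,0],
  [0.2,-0.003,0,0.06,0,0,0],
  [0.2,-0.003,0,0.09,0,0,0],
  [0.2,-0.003,0,0.11,0,0,0],
  [0.2,-0.003,0,0.12,0,0,0],
  [0.2,-0.003,0,0.12,0,0,0],
])

```text
t: 18.95
tool_pos: [511.4, -12.6, 41.6]
orientation: [2.341, 2.094, 0.001]
wrist_force: [-6.3, 1.1, 15.3]
opening: 29.9
```

Home: z 41.6 against the expected 41.8, with 15 N. Release, lift, and look.

>>> send_rows([
  [0.65,0,0,0,0,0,0],
  [0.65,0,0,0,0,0,0],
  [0.65,0,0,0,0,0,0],
  [0.65,0,0,0,0,0,0],
  [0.65,0,0,-0.5,0,0,0],
  [0.65,0,0,-1,0,0,0],
  [0.65,0,0,-1,0,0,0],
  [0.65,0.3,0,-1,0,0,0],
  [0.65,0.3,0,-1,0,0,0],
])

```text
t: 19.7
tool_pos: [515.9, 20.1, 143.3]
orientation: [2.338, 2.096, 0.008]
wrist_force: [0.5, 0.3, -0.5]
opening: 61.2
```

```bash
python3 - <<'E'
from h import *
c,T,s=snap("wrist"); print(s["tool_pos"])
cv2.imwrite("pics/q.png",c["image"][:,:,::-1]); np.savez("q.npz",T=T)
print(relaytop(c,T,68))
E
```

```text
[515.93237174  20.08546307 143.2736671 ]
[([316.0, 364.5], [505.4, -62.5], 28.8, 22.4, -6.4), ([316.0, 296.0], [511.0, -12.4], 28.7, 22.4, -6.4), ([316.0, 222.0], [516.4, 36.5], 28.5, 22.8, -6.3), ([331.6, 140.5], [530.7, 84.0], 25.7, 4.7, 82.7), ([315.5, 140.5], [521.5, 85.0], 25.6, 9.8, 84.0), ([300.0, 140.5], [512.5, 86.0], 25.6, 4.7, 83.2)]
```

View pics/q.png

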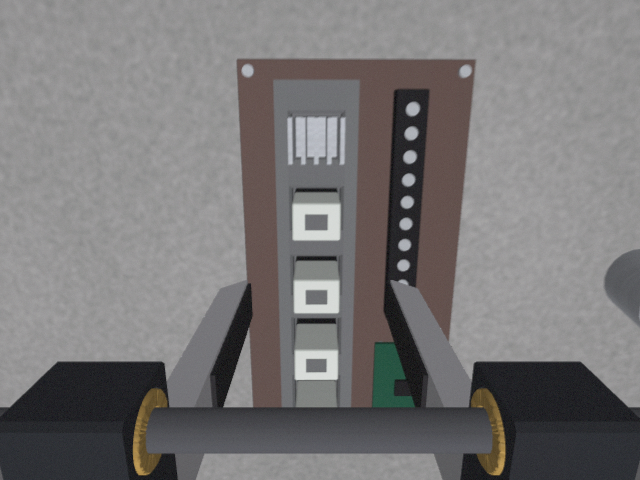

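All four relay tops are level and in line. The module's fins are at (316,140), close to the pocket 4 position predicted by the deck fit, (522.2, 86.5).

```bash
python3 - <<'E'
from h import *
T=np.load("q.npz")["T"]; c=cams.snapshot("wrist")
print([np.round(onplane(c,p,T,92)[:2],1) for p in [(316.5,141),(287.5,116),(345,116),(287.5,164),(345.5,164)]])
print(goal([521.5,85.8,110],down(np.radians(-6.3))))
E
```

```text
[array([522.2,  86.4]), array([508.7, 100.6]), array([538.3,  97.4]), array([505.5,  76.2]), array([536.3,  72.8])]
(array([ 0.685, -0.003,  0.309]), array([-0.    ,  0.0001,  0.0001]))
```

>>> send_rows([
  [0.65,0.69,0.005,0.25,0,0,0],
  [0.65,0.69,0.005,0.25,0,0,0],
  [0.65,0.69,0.005,0.25,0,0,0],
  [0.65,0.69,0.005,0.25,0,0,0],
  [0.65,0.69,0.005,0.25,0,0,0],
  [0.65,0.69,0.005,0.25,0,0,0],
  [0.65,0.69,0.005,0.25,0,0,0],
])

```text
t: 20.38
tool_pos: [522.6, 85.0, 116.3]
orientation: [2.341, 2.094, -0.0]
wrist_force: [0.3, 0.0, -0.2]
opening: 61.1
```

```bash
python3 - <<'E'
from h import *
c,T,s=snap("wrist"); print(s["tool_pos"],s["opening"])
cv2.imwrite("pics/r.png",c["image"][:,:,::-1])
print(goal([522.2,86.4,46],down(np.radians(-6.3)),s))
E
```

```text
[522.64957756  84.97022277 116.30299162] 61.07963796523387
(array([ 0.014, -0.007,  0.703]), array([ 0.0002,  0.0002, -0.0004]))
```

View pics/r.png

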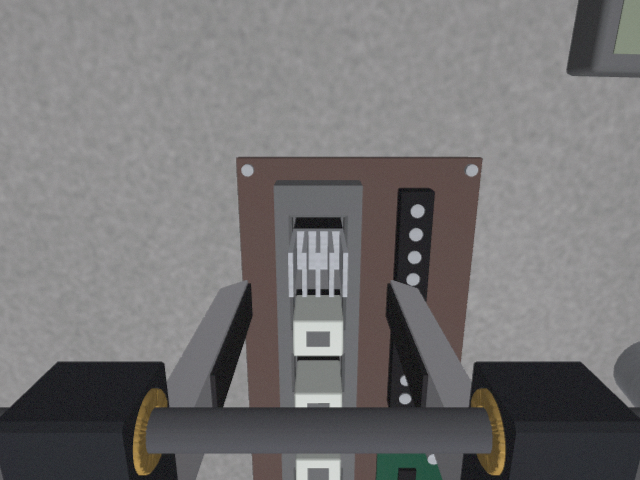

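The module at (318,265) is centred between the fingers. Descend and grip.

>>> send_rows([
  [0.65,0.014,-0.006,0.25,0,0,0],
  [0.65,0.014,-0.006,0.5,0,0,0],
  [0.65,0.014,-0.006,0.7,0,0,0],
  [0.65,0.014,-0.006,0.7,0,0,0],
  [0.65,0.014,-0.006,0.7,0,0,0],
  [0.65,0.014,-0.006,0.7,0,0,0],
  [0.65,0.014,-0.006,0.7,0,0,0],
  [0.2,0.014,-0.006,0.7,0,0,0],
  [0.2,0.014,-0.006,0.7,0,0,0],
  [0.2,0.014,-0.006,0.7,0,0,0],
  [0.2,0.014,-0.006,0.7,0,0,0],
  [0.2,0.014,-0.006,0.7,0,0,0],
])

```text
t: 21.43
tool_pos: [522.4, 86.6, 46.6]
orientation: [2.34, 2.094, 0.001]
wrist_force: [-0.3, -0.6, 0.2]
opening: 31.3
```

>>> send_rows([
  [0.2,0,0,0,0,0,0],
  [0.2,0,0,0,0,0,0],
  [0.2,0,0,0,0,0,0],
])

```text
t: 21.68
tool_pos: [522.3, 86.6, 46.5]
orientation: [2.341, 2.094, 0.0]
wrist_force: [-0.0, 0.0, -0.6]
opening: 29.9
```

```bash
python3 - <<'E'
from h import *
c,T,s=snap("wrist"); print(s["tool_pos"],s["orientation"],s["opening"],s["wrist_force"])
cv2.imwrite("pics/s.png",c["image"][:,:,::-1]); np.savez("s.npz",T=T,Tt=tcpT(s))
E
```

```text
[522.33887029  86.56514882  46.54675092] [2.34053036e+00 2.09384901e+00 3.75064116e-04] 29.93397248412093 [-0.02988256  0.01352513 -0.61256331]
```

View pics/s.png

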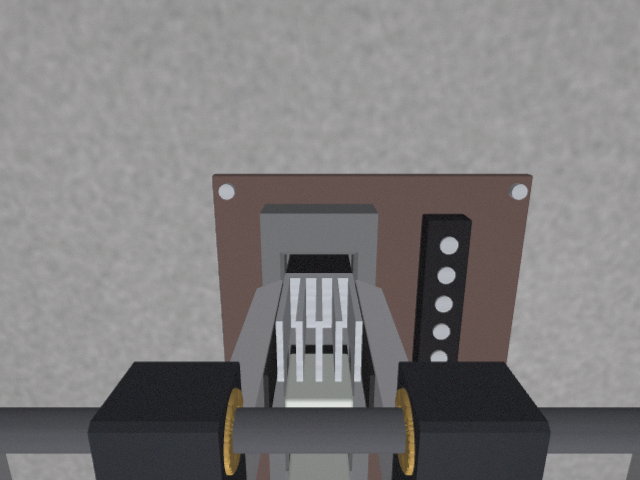

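Gripped at 29.9 mm, with the underside 34.5 mm below the TCP. Pulling it straight out.

>>> send_rows([
  [0.2,0,0,-0.1,0,0,0],
  [0.2,0,0,-0.3,0,0,0],
  [0.2,0,0,-0.6,0,0,0],
  [0.2,0,0,-1,0,0,0],
  [0.2,0,0,-1,0,0,0],
  [0.2,0,0,-1,0,0,0],
])

```text
t: 22.23
tool_pos: [524.4, 86.8, 150.7]
orientation: [2.337, 2.091, 0.01]
wrist_force: [0.0, 0.2, -1.8]
opening: 29.8
```

```bash
python3 - <<'E'
from h import *
s=telemetry.read_state(); print(s["opening"]); print(goal([570,-390,300],down(np.radians(-20)),s))
E
```

```text
29.798218333119152
(array([-4.687,  0.995, -1.488]), array([ 0.0027, -0.0006,  0.0757]))
```

>>> send_rows([
  [0.2,-0.95,0.2,-0.4,0.002,0,0],
  [0.2,-0.95,0.2,-0.4,0.002,0,0],
  [0.2,-0.95,0.2,-0.4,0.002,0,0],
  [0.2,-0.95,0.2,-0.4,0.002,0,0],
])

```text
t: 22.57
tool_pos: [534.3, -13.8, 192.1]
orientation: [2.343, 2.086, 0.003]
wrist_force: [-0.0, 0.9, -1.3]
opening: 29.8
```

>>> send_rows([
  [0.2,-0.95,0.2,-0.4,0,0,0],
  [0.2,-0.95,0.2,-0.4,0,0,0],
  [0.2,-0.95,0.2,-0.4,0,0,0],
  [0.2,-0.95,0.2,-0.4,0,0,0],
])

```text
t: 22.9
tool_pos: [543.4, -114.1, 232.8]
orientation: [2.347, 2.079, 0.002]
wrist_force: [0.3, 1.1, -0.8]
opening: 29.7
```

>>> send_rows([
  [0.2,-0.95,0.2,-0.4,0,0,0],
  [0.2,-0.95,0.2,-0.4,0,0,0],
  [0.2,-0.95,0.2,-0.4,0,0,0],
  [0.2,-0.95,0.2,-0.4,0,0,0],
])

```text
t: 23.23
tool_pos: [551.8, -213.9, 272.9]
orientation: [2.35, 2.073, 0.001]
wrist_force: [-0.1, 0.3, 0.4]
opening: 29.6
```

>>> send_rows([
  [0.2,-0.95,0.2,-0.2,0,0,0.07],
  [0.2,-0.95,0.2,-0.2,0,0,0.07],
  [0.2,-0.95,0.2,-0.2,0,0,0.07],
  [0.2,-0.95,0.2,-0.2,0,0,0.07],
])

```text
t: 23.57
tool_pos: [559.5, -312.7, 290.8]
orientation: [2.569, 1.8, -0.001]
wrist_force: [-0.5, 0.9, -1.7]
opening: 29.5
```

```bash
python3 - <<'E'
from h import *
s=telemetry.read_state(); print(s["opening"],s["joint_positions"]); print(goal([570,-390,300],down(np.radians(-20)),s))
E
```

```text
29.461632499603812 [-0.59690659  0.29540859  0.96002914 -0.00212343  1.88206032 -0.24917824]
(array([-0.691,  0.363, -0.089]), array([0.0011, 0.0009, 0.0002]))
```

>>> send_rows([
  [0.2,-0.69,0.36,-0.1,0,0,0],
  [0.2,-0.69,0.36,-0.1,0,0,0],
  [0.2,-0.69,0.36,-0.1,0,0,0],
  [0.2,-0.69,0.36,-0.1,0,0,0],
  [0.2,-0.69,0.36,-0.1,0,0,0],
  [0.2,-0.69,0.36,-0.1,0,0,0],
  [0.2,-0.69,0.36,-0.1,0,0,0],
])

```text
t: 24.15
tool_pos: [570.2, -387.5, 302.1]
orientation: [2.566, 1.803, 0.001]
wrist_force: [0.2, -0.4, -0.5]
opening: 30.1
```

```bash
python3 - <<'E'
from h import *
c,T,s=snap("wrist"); print(s["tool_pos"],s["orientation"],s["opening"],s["wrist_force"])
cv2.imwrite("pics/t.png",c["image"][:,:,::-1]); np.savez("t.npz",T=T)
E
```

```text
[ 570.24944503 -387.54044285  302.0906908 ] [2.56632444e+00 1.80309764e+00 5.04453301e-04] 30.104828744033412 [ 0.16503374 -0.4084038  -0.52588179]
```

View pics/t.png

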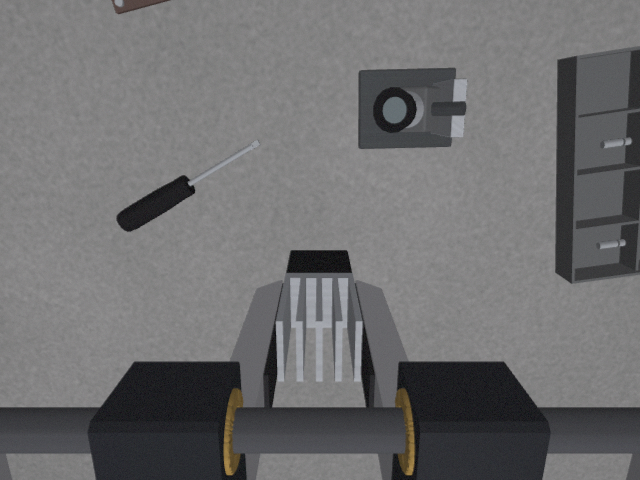

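The view shows the inspection camera with its lens at (394,110) on the foot plate (359–455, 68–148), and the held module at (319,300). I'll crop in on the camera.

```bash
python3 - <<'E'
from h import *
im=cv2.imread("pics/t.png"); a=im[55:160,345:480]; cv2.imwrite("pics/t2.png",cv2.resize(a,None,fx=5.6,fy=5.6,interpolation=2))
c=cams.snapshot("wrist"); T=np.load("t.npz")["T"]
g=cv2.cvtColor(im,cv2.COLOR_BGR2GRAY); h=cv2.cvtColor(im,cv2.COLOR_BGR2HSV)
roi=np.zeros_like(g); roi[80:140,365:425]=1
dark=((g<35)&(roi>0))
for r,ar,k in blobs(dark,60):
    if len(k)>5: 
        e=cv2.fitEllipse(k); print("ring",np.round(e[0],1),np.round(e[1],1),e[2],ar,np.round(onplane(c,e[0],T,100),1))
ct,hi=cv2.findContours(dark.astype(np.uint8),cv2.RETR_CCOMP,cv2.CHAIN_APPROX_NONE)
for k in ct:
    if len(k)>20: e=cv2.fitEllipse(k); print(np.round(e[0],1),np.round(e[1],1),np.round(onplane(c,e[0],T,100),1))
E
```

```text
ring [393.9 109.6] [40.8 43.6] 22.497581481933594 1387.5 [ 659.2 -332.6  100. ]
[393.9 109.6] [40.8 43.6] [ 659.2 -332.6  100. ]
[394.4 109.8] [26.6 29.3] [ 659.6 -332.8  100. ]
```

View pics/t2.png

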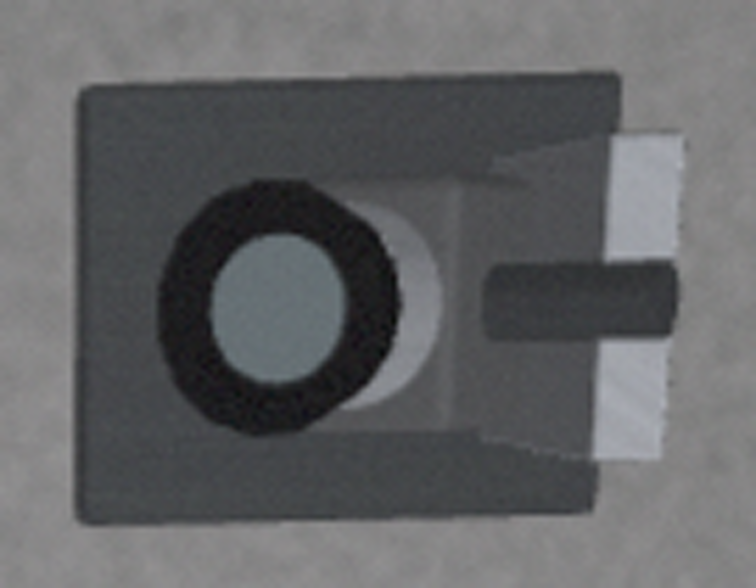

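```bash
python3 - <<'E'
from h import *
np.set_printoptions(suppress=True,precision=1)
c=cams.snapshot("wrist"); T=np.load("t.npz")["T"]
f=lambda p:(p[0]/5.6+345,p[1]/5.6+55)
for z in (4,8):
    P={k:onplane(c,f(p),T,z) for k,p in dict(a=(82,90),b=(80,523),d=(590,513),e=(618,75)).items()}
    az=lambda q:np.degrees(np.arctan2(q[1],q[0]))
    L=lambda q:np.linalg.norm(q)
    print(z,"left edge",az(P["a"]-P["b"]),L(P["a"]-P["b"]),"bottom",az(P["d"]-P["b"]),L(P["d"]-P["b"]),"top",az(P["e"]-P["a"]),L(P["e"]-P["a"]),[p[:2] for p in P.values()])
# top-down cylinder/stub edges as well
E
```

```text
4 left edge 71.48589521950235 79.1656478831447 bottom -18.708672571524808 99.57965003489497 top -18.27139774895411 99.56579552677012 [array([ 652.3, -289.4]), array([ 627.2, -364.5]), array([ 721.5, -396.4]), array([ 746.9, -320.6])]
8 left edge 71.4858952195023 78.50266297690774 bottom -18.70867257152477 98.74570492477665 top -18.271397748954126 98.731966443363 [array([ 651.9, -289.6]), array([ 627., -364.]), array([ 720.5, -395.7]), array([ 745.6, -320.6])]
```

The lens is at (659.4, -332.7, 100), and the top view gives the same to 0.3 mm. The foot plate measures 79×99.5 mm with its axis at azimuth -18.5°.

```bash
cat >> h.py <<'E'
def viewpose(off=34.5,az=-18.5,lens=(659.4,-332.7,100)):
    a=np.radians(az); t=np.radians(35)
    cz=np.array([-np.sin(t)*np.cos(a),-np.sin(t)*np.sin(a),np.cos(t)])
    x=np.array([-np.sin(a),np.cos(a),0]); z=-cz; y=np.cross(z,x)
    vp=np.array(lens)+140*cz
    return vp,vp+off*cz,np.column_stack([x,y,z])
E
python3 - <<'E'
from h import *
vp,p,Rm=viewpose(); print(vp,p,Rm); print(goal(p,Rm))
E
```

```text
[ 583.24894563 -307.22021363  214.6812862 ] [ 564.48315009 -300.94126628  242.94203173] [[ 0.31730466  0.77682126  0.5439361 ]
 [ 0.94832366 -0.25992076 -0.18199847]
 [ 0.          0.57357644 -0.81915204]]
(array([ 0.807, -0.353,  0.587]), array([-0.193 ,  0.0033, -0.0071]))
```

>>> send_rows([
  [0.2,0.3,-0.1,0,-0.03,0,-0.001],
  [0.2,0.6,-0.2,0.1,-0.07,0.001,-0.003],
  [0.2,0.81,-0.3,0.2,-0.11,0.002,-0.004],
  [0.2,0.81,-0.35,0.4,-0.15,0.003,-0.006],
  [0.2,0.81,-0.353,0.5,-0.193,0.003,-0.007],
  [0.2,0.81,-0.353,0.587,-0.193,0.003,-0.007],
  [0.2,0.81,-0.353,0.587,-0.193,0.003,-0.007],
  [0.2,0.81,-0.353,0.587,-0.193,0.003,-0.007],
  [0.2,0.81,-0.353,0.587,-0.193,0.003,-0.007],
  [0.2,0.81,-0.353,0.587,-0.193,0.003,-0.007],
  [0.2,0.81,-0.353,0.587,-0.193,0.003,-0.007],
  [0.2,0.81,-0.353,0.587,-0.193,0.003,-0.007],
])

```text
t: 25.3
tool_pos: [565.7, -301.4, 244.8]
orientation: [2.112, 1.52, 0.479]
wrist_force: [-0.4, -0.5, -1.3]
opening: 29.4
```

```bash
python3 - <<'E'
from h import *
vp,p,Rm=viewpose()
for i in range(3):
    c,T,s=snap("wrist"); print(s["tool_pos"],s["opening"],goal(p,Rm,s))
print(s["joint_positions"])
np.savez("u.npz",T=T); cv2.imwrite("pics/u.png",c["image"][:,:,::-1])
c2,T2,_=snap("scene"); cv2.imwrite("pics/u_s.png",c2["image"][:,:,::-1])
E
```

```text
[ 565.73899543 -301.42831124  244.82424501] 29.37986199963346 (array([ 0.001, -0.022,  0.008]), array([0.0007, 0.0005, 0.0002]))
[ 565.47458747 -301.19264095  244.1959843 ] 29.81438116595696 (array([-0.001, -0.016,  0.004]), array([0.0004, 0.0004, 0.0001]))
[ 565.23256791 -301.07038525  243.72309646] 29.685249664543026 (array([-0.001, -0.011,  0.002]), array([0.0002, 0.0004, 0.0001]))
[-0.69195616 -0.14791471  1.64951029  0.23670709  1.07233256 -0.42170304]
```

View pics/u.png

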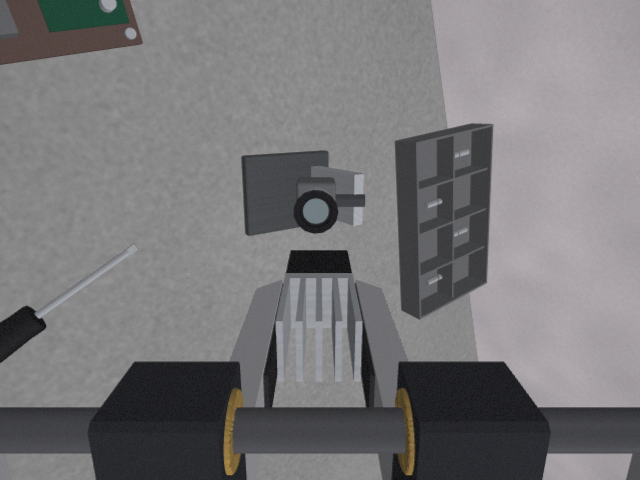

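View pics/u_s.png

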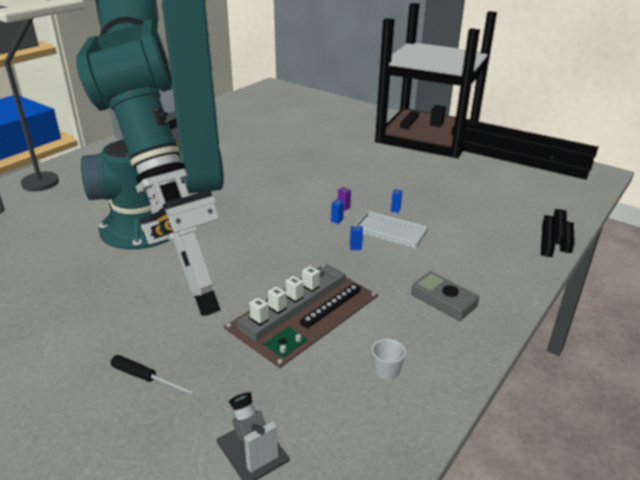

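```bash
python3 - <<'E'
from h import *
c,T,s=snap("wrist"); M=np.array(c["mount"]); vp,p,Rm=viewpose()
print("pred lens px",proj(c,np.array([0,0,174.5]),M))
im=cv2.cvtColor(c["image"],cv2.COLOR_RGB2GRAY); roi=np.zeros_like(im); roi[185:237,290:342]=1
for r,a,k in blobs((im<40)&(roi>0),100): print("ring",cv2.fitEllipse(k))
# lens in tool by ray at z=100
T=tcpT(s)@M
k=[k for r,a,k in blobs((im<40)&(roi>0),100)][0]; e=cv2.fitEllipse(k)
L=onplane(c,e[0],T,100); print("lens world",L)
# module bottom +x(tool) edge in image: px rows
a=c["image"][240:300,270:370,::-1]; cv2.imwrite("pics/v2.png",cv2.resize(a,None,fx=7,fy=7,interpolation=2))
print(goal(p,Rm,s), s["qd"])
for X in [(12,-15),(12,15)]: print("pred bottom corner px",proj(c,np.array([X[0],X[1],34.5]),M))
E
```

```text
pred lens px [318.22021227 211.48196951]
ring ((316.548095703125, 211.738525390625), (41.22631072998047, 42.374755859375), 93.22627258300781)
lens world [ 658.2255269 -332.2801032  100.       ]
(array([-0.003, -0.004, -0.   ]), array([0.    , 0.0003, 0.    ])) [-0.00235168 -0.00327288  0.00968924 -0.00198241  0.00071754  0.00163791]
pred bottom corner px [289.31431272 249.59706249]
pred bottom corner px [346.5348318  249.64739111]
```

View pics/v2.png

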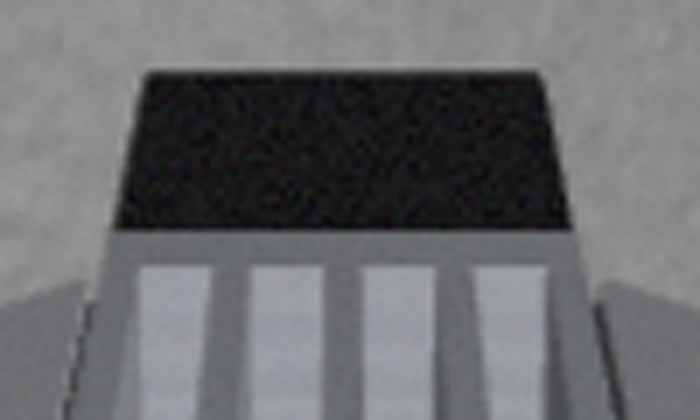

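The lens and module line up in the wrist view to within 1–2 mm. The lens is seen at (316.5,211.7) against a predicted (318.2,211.5), and the module's bottom edge is at row 250.3 against 249.6. I make a last small trim and settle.

>>> send_rows([
  [0.2,-0.003,-0.012,0,0,0,0],
  [0.2,-0.003,-0.012,0,0,0,0],
  [0.2,-0.003,-0.012,0,0,0,0],
  [0.2,-0.003,-0.012,0,0,0,0],
  [0.2,-0.003,-0.012,0,0,0,0],
  [0.2,-0.003,-0.012,0,0,0,0],
  [0.2,-0.003,-0.012,0,0,0,0],
  [0.2,-0.003,-0.012,0,0,0,0],
  [0.2,-0.003,-0.012,0,0,0,0],
  [0.2,-0.003,-0.012,0,0,0,0],
  [0.2,-0.003,-0.012,0,0,0,0],
  [0.2,-0.003,-0.012,0,0,0,0],
])

```text
t: 26.55
tool_pos: [563.7, -300.7, 242.3]
orientation: [2.114, 1.521, 0.479]
wrist_force: [0.2, 0.3, -0.5]
opening: 30.1
```

```bash
python3 - <<'E'
from h import *
vp,p,Rm=viewpose(); s=telemetry.read_state(); print(s["t"],s["tool_pos"],s["opening"],goal(p,Rm,s),np.abs(s["qd"]).max())
c,T,_=snap("top"); a=c["image"][200:310,270:430,::-1]; cv2.imwrite("pics/w.png",cv2.resize(a,None,fx=5,fy=5,interpolation=2))
cv2.imwrite("pics/w_full.png",c["image"][:,:,::-1])
E
```

```text
26.55 [ 563.7157286  -300.70108047  242.27787276] 30.134641814322976 (array([ 0.   ,  0.01 , -0.001]), array([-0.    ,  0.0003,  0.    ])) 0.001638550598107396
```

View pics/w_full.png

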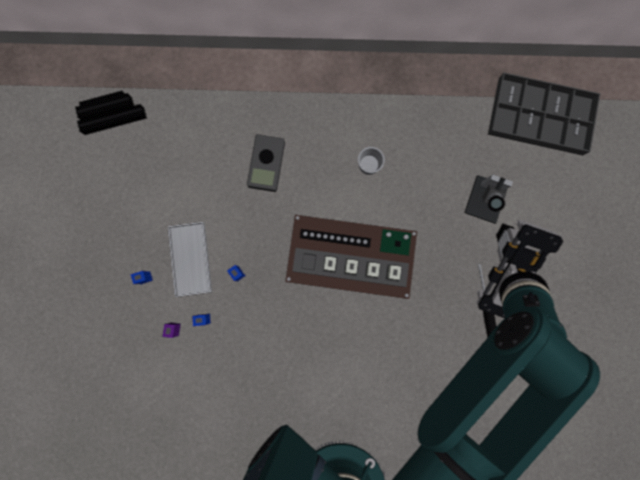

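The top view shows relays in pockets 3, 2, 1 and 0, at (330,264), (351,267), (374,269) and (394,272). Pocket 4 at (308,261) and the tray are empty, and the meter, cup and screwdriver are where they were. The arm is still, so I hand in.

```bash
python3 -c "
from rig import order; print(order.hand_in())"
```

```text
the job is handed in; nothing more can be done
None
```

The job is handed in at about 26.6 s of the 64 s allowed. Both spare relays are plugged in, and the power module is held still in front of the inspection camera.

- **Relays:** I plugged the two white tray spares into the empty pockets 0 and 2. Each stopped at the expected floor height, under about 15–18 N. Their tops then measured in line with the relays already seated.
- **First insertion:** The first try at pocket 0 caught on the rim, at about 35 N on the wrist, because the arm had not settled. I backed off, re-centred the relay, and it went in freely.
- **Power module:** I pulled it straight up out of pocket 4. My last reading put it within about 1 mm and 0.1° of the pose worked out from my measured lens position. The gripper was at 30.1 mm and the joints were still.
- **Disagreement:** The two wrist-camera estimates of the lens position differed by about 1.2 mm, so I split the difference with a last small trim. I took the camera's heading as -18.5° from its foot plate. I did not look directly at the module's underside.
- **Bystanders:** The final top view shows the meter and cup where they were. The arm partly covers the screwdriver there, but nothing went near it.

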